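Lay the squeeze bottle and the spice jar in the bottle rest

ROBOT

A 7-joint arm with a two-finger parallel gripper is mounted at the origin on a cart in front of the work surface, level with it; the furniture and walls round the work are solid. World frame = base frame: x ahead of the robot, y to its left, z up, the work surface at z = 0. Lengths are in m, angles in degrees, forces in N, time in s.
With the tool pointing down it reaches from about 0.425 to 0.875 m from the base axis. Payload 4.7 kg.
Tool frame: the origin (TCP) lies midway between the tips of the shut fingers; the grasp point (between the pads) lies 19 mm behind it; z points along the fingers, y is the line along which they close (so a half turn about z gives the same grasp; the last joint's range is limited). The gripper opens to 87 mm and grips with 3 to 60 N. Pads are 19 mm wide; open, the fingers measure 117 mm over their backs; the gripper's body (75 mm by 190 mm) begins 51 mm behind the grasp point.
Start: joints at [-64.337, 18.392, -4.016, 83.108, 1.295, 78.541, -3.26], TCP at [0.273, 0.59, 0.223] pointing down, gripper open.
Joint ranges: [-163.93, 163.93], [-17.29, 119.83], [-79.2, 71.16], [3.27, 140.29], [-89.18, 269.18], [5.43, 117.66], [-154.24, 154.24]. Speed limits (degrees/s): [147.25, 147.25, 180, 180, 180, 180, 180].

INTERFACE

Orientations are given as [roll, pitch, yaw] about the fixed x, y, z axes, in that order (R = Rz(yaw) Ry(pitch) Rx(roll)).
In Python, from cell import env gives the robot as it stands. The module is installed in compiled form; this text tells all that it offers.
- The arm moves only by the tool step_arm, never from a script. Its argument "rows" is a list of rows, each an object with "angular": the turn, a rotation vector about the tool's x, y, z in units of pi rad (1.0 is pi rad), a list of three; "slide": the shift along the tool's x, y, z in units of 500 mm (1.0 is 500 mm), a list of three; "jaw": the opening, from 0 (shut) to 1 (fully open). A call has 1 to 10 rows; each row shifts and turns the commanded pose from where the row before left it, along the tool's axes as they then stand; what a row does not reach is not made up. A row lasts 1/8 s, in which the tool goes at most 62.5 mm and 10.7 degrees, less where a joint would pass 70% of its speed; a pose out of reach is approached as far as the arm can. A call with a number of a shift or a turn outside -1 to 1 is refused whole. A call with a gripper value outside its range is refused whole. The fingers move at their own pace and stop on an object; "newtons" is the grip in N (left out, the last holds). Time passes only in rows, so rows that do not move let the fingers close. It gives the time, the measured TCP pose, the force, the opening and the grip force at its end, in the units of the state.
- env.get_obs(): the state, without advancing time (a new reading comes with each control period).
- env.read_camera(name): name is "side" or "top"; returns the picture (480x640x3 uint8, red, green, blue); there is no depth.
- env.camera_info(name): a dict with "fx", "fy", "cx", "cy" (pixels), "k1" (the pictures are not rectified: a ray, as slopes to the right and down, at radius r is drawn at 1 + k1 r^2 times it, then the intrinsics apply), "R" (3x3) and "t" (3): a world point X has camera coordinates R X + t. Camera axes: x right, y down, z forward; pixel columns grow to the right and rows downward; lengths in m; the calibration is good to about 2 mm. A picture is of the moment at which its call begins. camera_info takes no time and is no camera call.
- env.sign_off(): hands the job in; it is judged then, once.
The state is a dict: "time_s": time; "qpos": joint angles; "joint_velocities": joint speeds; "effort": joint torques, N m; "tool_pos": TCP position; "tool_rot": TCP orientation; "force": force on the tool from outside, world axes, zero at the start; "wrist_torque": the same for the moment, N m; "grip_width": finger opening in m; "grasp_force": force on a finger pad.
Only numpy, scipy, OpenCV 4.12 (cv2) and the standard library are available. Lean on these libraries where they do the work, as an engineer would, in place of code of your own. Each camera call takes 0.05 s, during which the arm holds its last target. There are 200 camera calls.

TASK

Somebody left a spoon lying across the wire bottle rest: put it on the plate, and lay the squeeze bottle and the spice jar on their sides in the rest, the bottle in the long bay and the jar in the short one, each settled on its two rods between the end loops with its base at the low end and its nozzle or cap at the high end. Set them down gently, without dropping or ramming them, and leave the shaker, the garlic and the timer where they are.

Things in the scene. Friction and masses are not known exactly. Their poses are not given: they have to be found in the camera images.
- bottle: Squeeze bottle: pale plastic, upright at the start, 165 mm from base to nozzle tip. A plain cylinder 55 mm across up to 122 mm, above it a cap ring 44 mm across tapering to the nozzle. About 0.24 kg, stiff: grip the body anywhere, 40 N is fine. Origin: centre of its base; z along its axis to the nozzle.
- bottle_tip (a point): The tip of the bottle's nozzle, on its axis, 165 mm from the base (axes as the bottle).
- jar: The spice jar: a plain cylinder 41 mm across and 105 mm tall with a dark screw cap, standing upright at the start, the slimmest thing on the board. About 0.11 kg, stiff, 25 N is fine. Origin: centre of its base; z runs along its axis to the cap.
- jar_top (a point): Centre of the jar's cap top, on its axis, 105 mm from the base (axes as the jar).
- rack: Bottle rest: a fixed steel wire rack, 190 x 170 mm, 6 mm wire, with two bays side by side that climb 15 degrees. Origin: centre of its underside, z up, +x (level) the way the bays climb, roughly toward the robot. Rods 34 mm above the board at the low end; its top is 106 mm high. Between the bays a 46 mm gap, free but for cross wires under the rods 14, 108 and 150 mm from the low end.
- bottle_bay (a point): Long, wide bay for the bottle: two rods, centres 38 mm apart, and a wire loop 26 mm high across each end, 175 mm free between the loops. This point: low end, at the low loop's inner face, midway between the rods, at their centre height. x runs up the slope along the bay, y across, z square to it and up. The bottle's axis lies 23.9 mm from it along z when seated.
- jar_bay (a point): The short, narrow bay, made for the jar, 85 mm beside the other on its -y side: two rods, 28 mm between centre lines, end loops 20 mm high, 115 mm free between them. Point and axes as for bottle_bay. A jar that lies in it has its axis 18.7 mm above this point along z.
- spoon: Steel tasting spoon, 174 x 38 x 15 mm, lying across both bays on top of the rods, bowl over the jar's bay. Origin: middle of its length, at its underside; x along it from bowl to stem end, z up. The stem is 14 mm wide, from x = -34 mm to the end, 3 to 15 mm above the underside. 45 g. On the plate it rests on the rim.
- plate: A round china plate, 199 mm across and 20 mm high, flat in the middle (about 136 mm across) with a raised rim, loose, about 0.4 kg. Origin: centre of its underside; z up.
- shaker: Bystander: a steel shaker, cylinder 55 mm across and 79 mm tall, loose. Origin: centre of its base.
- garlic: Bystander: a garlic bulb, about 60 mm across and 59 mm tall, loose. Origin: centre of its underside.
- timer: Bystander: a round wind-up timer, 66 mm across and 48 mm tall, loose. Origin: centre of its base.

How it is judged:
By the outcome, as a careful person would: the job done as asked, in the order asked, and still so for the second after the job is handed in, with the robot touching nothing.
It also fails if it takes over 72 s, if anything falls off the work surface, if the arm or the gripper's body presses on something with over 40 N, if the wrist force passes 120 N, or if a joint passes its speed limit or range.

## Working session

There is one attempt and no reset: what is moved stays moved. The work goes in short steps, Python scripts to look and compute and a tool call to move; the robot and the scene stay as the last step left them, time stands still between calls to the robot, and variables do not carry over. Pictures are saved under pics/ and viewed, at most 10 in all, crops included, and the job is handed in when it is done.

Besides the shell and the picture viewer there is one more tool, called after "Emit:" as name(argument=value, ...) on one line, values as JSON. step_arm: Moves the arm, as the interface text tells. Shifts and turns lie within -1 to 1; 1 stands for 500 mm of shift or pi rad of turn. Its arguments: {"type":"object","properties":{"rows":{"type":"array"},"newtons":{"type":"number"}},"required":["rows"]}

```bash
mkdir -p pics; ls; python3 - <<'E'
from cell import env
import cv2,numpy as np
for n in("side","top"):
    im=env.read_camera(n); cv2.imwrite(f"pics/{n}0.png",im[:,:,::-1])
    c=env.camera_info(n); print(n,{k:np.round(v,4).tolist() for k,v in c.items()})
    R=np.array(c["R"]);print(-R.T@np.array(c["t"]))
o=env.get_obs();print({k:np.round(v,3).tolist() for k,v in o.items()})
E
```

```text
pics
side {'fx': 558.27, 'fy': 558.27, 'cx': 314.9877, 'cy': 234.2965, 'k1': -0.1571, 'R': [[0.9947, -0.1029, 0.0089], [-0.0513, -0.5675, -0.8217], [0.0896, 0.8169, -0.5698]], 't': [-0.6125, 0.1651, 1.0384]}
[ 0.52465201 -0.81755255  0.73277559]
top {'fx': 467.4703, 'fy': 467.4703, 'cx': 321.9056, 'cy': 240.0205, 'k1': -0.1047, 'R': [[0.011, -0.9994, -0.0338], [-0.9976, -0.0087, -0.0682], [0.0679, 0.0345, -0.9971]], 't': [-0.0161, 0.598, 1.0886]}
[ 0.52291968 -0.04850467  1.12570642]
{'time_s': 0.1, 'qpos': [-64.34, 18.436, -4.015, 83.168, 1.296, 78.541, -3.26], 'joint_velocities': [0.156, -0.038, -0.019, -0.274, -0.003, -0.077, -0.02], 'effort': [0.0, -49.258, -0.405, -31.34, -0.064, 0.04, 0.0], 'tool_pos': [0.273, 0.589, 0.222], 'tool_rot': [-179.9, 0.006, 155.15], 'force': [-0.249, 1.558, -0.033], 'wrist_torque': [0.006, -0.077, -0.042], 'grasp_force': 0.0, 'grip_width': 0.087}
```

View pics/side0.png

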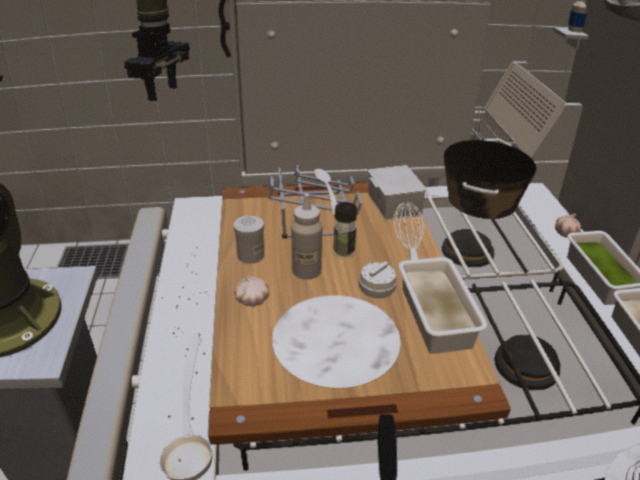

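View pics/top0.png

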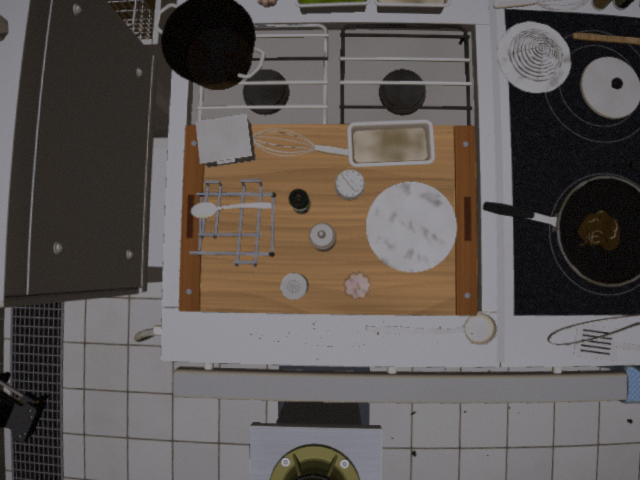

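```bash
python3 - <<'E'
import cv2,numpy as np
t=cv2.imread("pics/top0.png")[165:305,180:380]; s=cv2.imread("pics/side0.png")[160:310,225:405]
cv2.imwrite("pics/tc.png",cv2.resize(t,None,fx=4,fy=4,interpolation=cv2.INTER_CUBIC))
cv2.imwrite("pics/sc.png",cv2.resize(s,None,fx=4,fy=4,interpolation=cv2.INTER_CUBIC))
E
```

```text
(no output)
```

View pics/tc.png

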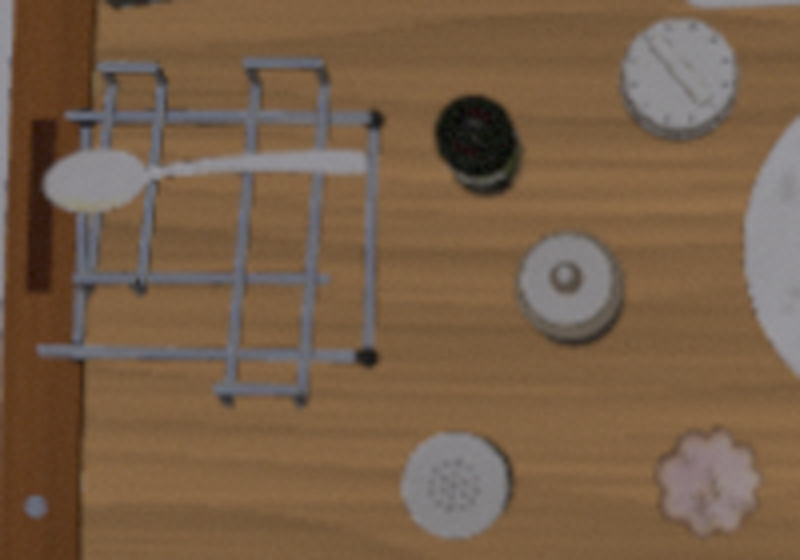

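View pics/sc.png

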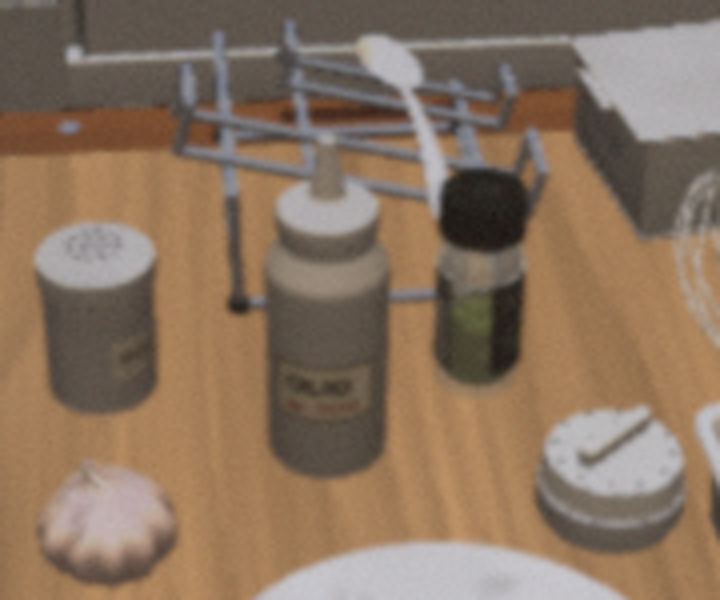

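```bash
cat > h.py <<'E'
import numpy as np, cv2
from cell import env
from scipy.optimize import least_squares
C={n:env.camera_info(n) for n in("side","top")}
def proj(n,X):
    c=C[n];p=np.atleast_2d(X)@np.array(c["R"]).T+np.array(c["t"]);s=p[:,:2]/p[:,2:]
    s=s*(1+c["k1"]*(s**2).sum(1,keepdims=True));return s*[c["fx"],c["fy"]]+[c["cx"],c["cy"]]
def tri(**px):
    f=lambda X:np.concatenate([proj(n,X)[0]-p for n,p in px.items()])
    r=least_squares(f,[.55,0,.05]);return r.x,np.abs(r.fun).max()
def atz(n,p,z): return np.append(least_squares(lambda X:proj(n,np.append(X,z))[0]-p,[.55,0]).x,z)
T=lambda x,y:(180+x/4,165+y/4)
S=lambda x,y:(225+x/4,160+y/4)
def bay(q,jar=False):
    x,y,psi,z0=q;a=np.radians(15);c,s=np.cos(psi),np.sin(psi)
    xl=np.array([c,s,0]);yl=np.array([-s,c,0]);ex=xl*np.cos(a)+[0,0,np.sin(a)];ez=-xl*np.sin(a)+[0,0,np.cos(a)]
    o=np.array([x,y,z0])-(.085*yl if jar else 0);return o,ex,yl,ez
def pt(q,jar,u,v,w):
    o,ex,ey,ez=bay(q,jar);return o+u*ex+v*ey+w*ez
E
python3 - <<'E'
from h import *
np.set_printoptions(precision=4,suppress=True)
print("tip",tri(top=T(566,275),side=S(328,138)))
print("jartop",tri(top=T(476,138),side=S(484,183)))
print("shaker",tri(top=T(455,484),side=S(96,247)))
print("timer",tri(top=T(680,73),side=S(613,450)))
print("plate",tri(top=(411,226),side=(337,338)))
print("garlic",atz("top",T(708,482),.04))
# loops: (jar,u,v sign,w)
B=.019;J=.014
# y of bay ~ -world y => image right (+v)
M=[("top",0,-.003,-B,.023,T(250,64)),("top",0,-.003,B,.023,T(323,66)),("top",1,-.003,-J,.017,T(104,68)),("top",1,-.003,J,.017,T(160,69)),
("top",0,.178,-B,.023,T(224,390)),("top",0,.178,B,.023,T(303,391)),
("side",0,-.003,-B,.023,S(532,133)),("side",0,-.003,B,.023,S(545,172)),("side",1,-.003,-J,.017,S(505,68)),("side",1,-.003,J,.017,S(514,92)),
("side",0,.178,-B,.023,S(187,68)),("side",0,.178,B,.023,S(180,98))]
f=lambda q:np.concatenate([proj(n,pt(q,j,u,v,w))[0]-p for n,j,u,v,w,p in M])
r=least_squares(f,[.66,.1,np.pi,.034],x_scale=[.1,.1,.1,.01],loss="soft_l1")
print(r.x,np.degrees(r.x[2]));print(f(r.x).reshape(-1,2))
q=r.x;np.save("q.npy",q)
print("stem end",tri(top=T(367,161),side=S(436,214)),"bowl tip",tri(top=T(42,185),side=S(359,46)),"neck",tri(top=T(150,173),side=S(405,88)))
for n in("top","side"):
    im=cv2.imread(f"pics/{n}0.png");k=4
    x0,y0,w,h=(180,165,200,140) if n=="top" else (225,160,180,150)
    im=cv2.resize(im[y0:y0+h,x0:x0+w],None,fx=k,fy=k,interpolation=cv2.INTER_CUBIC)
    L=[]
    for j,H,l,hh in((0,B,.175,.023),(1,J,.115,.017)):
        for v in(-H,H): L.append([(j,-.003,v,0),(j,l+.003,v,0)])
        for u in(-.003,l+.003): L.append([(j,u,-H,0),(j,u,-H,hh),(j,u,H,hh),(j,u,H,0)])
    for u in(.014,.108,.15): L.append([(0,u,B,-.006),(1,u,-J,-.006)])
    for l in L:
        p=((np.vstack([proj(n,pt(q,*a)) for a in l])-[x0,y0])*k).astype(int)
        cv2.polylines(im,[p],False,(0,0,255),1)
    cv2.imwrite(f"pics/ov_{n}.png",im)
a=cv2.imread("pics/ov_top.png")[40:430,20:420];b=cv2.imread("pics/ov_side.png")[:390,165:565]
cv2.imwrite("pics/ov.png",np.hstack([a,b]))
E
```

```text
tip (array([ 0.5963, -0.0176,  0.2564]), np.float64(1.3213186605187275))
jartop (array([0.6705, 0.03  , 0.2006]), np.float64(1.829065686297639))
shaker (array([0.4954, 0.0412, 0.1694]), np.float64(1.025944185346134))
timer (array([ 0.7167, -0.0735,  0.1256]), np.float64(0.934659816437005))
plate (array([ 0.6267, -0.2075,  0.1087]), np.float64(0.9966717109768126))
garlic [ 0.4921 -0.0933  0.04  ]
[0.7067 0.1355 3.1385 0.1306] 179.82001077239823
[[ 0.6312 -0.8701]
 [ 0.0562 -1.3115]
 [ 1.0483 -0.6987]
 [-0.2084 -0.9331]
 [ 0.0771 -0.6683]
 [-0.8925 -0.6322]
 [-1.6729 -0.0802]
 [-1.8561 -0.1647]
 [-1.6917 -0.1505]
 [-1.9557  0.1835]
 [-1.716  -0.454 ]
 [ 0.6782  1.5773]]
stem end (array([0.6621, 0.093 , 0.1449]), np.float64(0.3482147729156395)) bowl tip (array([0.6457, 0.2695, 0.1442]), np.float64(1.734745996700326)) neck (array([0.6576, 0.2085, 0.1504]), np.float64(1.1264757981161324))
```

View pics/ov.png

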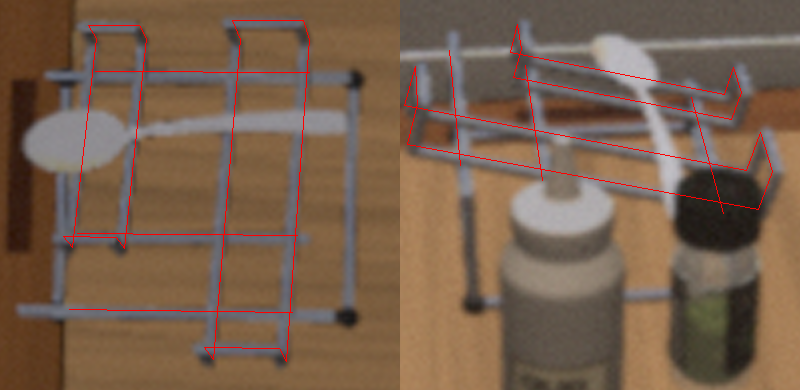

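```bash
python3 - <<'E'
from h import *
np.set_printoptions(precision=4,suppress=True)
for a,b in(((126,255),(274,145)),((139,74),(448,141)),((58,247),(271,34))): print(tri(top=a,side=b))
for c in((165,120),(148,200),(145,290)): print(atz("top",c,.1),atz("top",c,.3))
q=np.load("q.npy")
print("bottle_bay",bay(q)[0],"jar_bay",bay(q,True)[0])
im=cv2.imread("pics/top0.png")[0:310,0:200]; cv2.imwrite("pics/panel.png",cv2.resize(im,None,fx=1.9,fy=1.9))
E
```

```text
(array([0.5552, 0.411 , 0.1446]), np.float64(0.9393819558686118))
(array([0.9765, 0.4045, 0.1398]), np.float64(5.5222642080365745))
(array([0.5569, 0.4013, 0.4155]), np.float64(0.5120632387415753))
[0.8677 0.3531 0.1   ] [0.8005 0.2748 0.3   ]
[0.6807 0.3845 0.1   ] [0.6499 0.3    0.3   ]
[0.4765 0.3841 0.1   ] [0.4856 0.2998 0.3   ]
bottle_bay [0.7067 0.1355 0.1306] jar_bay [0.7069 0.2205 0.1306]
```

View pics/panel.png

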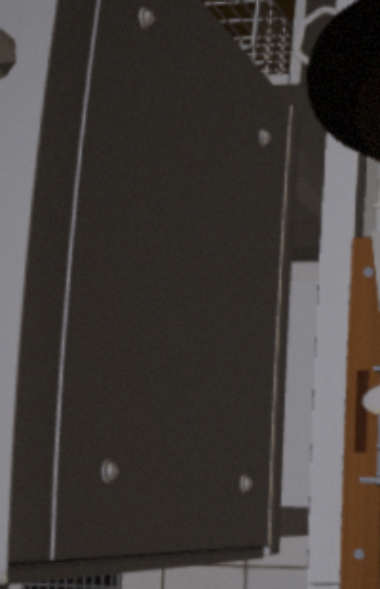

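```bash
cat >> h.py <<'E'
from scipy.spatial.transform import Rotation as Ro
import json
def rpy(*a): return Ro.from_euler("xyz",a,degrees=True)
def now():
    o=env.get_obs();return np.array(o["tool_pos"]),rpy(*o["tool_rot"]),o
def plan(p,R,n,jaw,start=None):
    p0,R0=start or now()[:2]; p=np.array(p,float); rv=(R0.inv()*R).as_rotvec(); rows=[]
    Rk=R0
    for k in range(n):
        s=Rk.inv().apply((p-p0)/n)/.5; rows.append({"slide":np.round(s,4).tolist(),"angular":np.round(rv/n/np.pi,4).tolist(),"jaw":jaw})
        Rk=Rk*Ro.from_rotvec(rv/n)
    u=np.linalg.norm(p-p0)/n*1000,np.degrees(np.linalg.norm(rv))/n
    print("mm,deg per row",np.round(u,1)); 
    if np.abs(rv).max()<2e-3: print(n,"x",json.dumps(rows[0]))
    else: print(json.dumps(rows))
    return p,R
E
python3 - <<'E'
from h import *
s=plan([.36,.25,.30],rpy(180,0,95),8,.46)
plan([.654,.181,.22],s[1],8,.46,s)
E
```

```text
mm,deg per row [44.9  7.5]
[{"slide": [-0.0554, -0.0679, -0.0195], "angular": [-0.0001, 0.0, 0.0418], "jaw": 0.46}, {"slide": [-0.0638, -0.06, -0.0195], "angular": [-0.0001, 0.0, 0.0418], "jaw": 0.46}, {"slide": [-0.0711, -0.0512, -0.0195], "angular": [-0.0001, 0.0, 0.0418], "jaw": 0.46}, {"slide": [-0.0772, -0.0414, -0.0195], "angular": [-0.0001, 0.0, 0.0418], "jaw": 0.46}, {"slide": [-0.0819, -0.031, -0.0196], "angular": [-0.0001, 0.0, 0.0418], "jaw": 0.46}, {"slide": [-0.0853, -0.02, -0.0196], "angular": [-0.0001, 0.0, 0.0418], "jaw": 0.46}, {"slide": [-0.0872, -0.0086, -0.0196], "angular": [-0.0001, 0.0, 0.0418], "jaw": 0.46}, {"slide": [-0.0875, 0.0028, -0.0196], "angular": [-0.0001, 0.0, 0.0418], "jaw": 0.46}]
mm,deg per row [39.1  0. ]
8 x {"slide": [-0.0236, 0.0717, 0.02], "angular": [0.0, 0.0, 0.0], "jaw": 0.46}
```

Emit:
step_arm(rows=[{"slide":[-0.055,-0.068,-0.02],"angular":[0,0,0.042],"jaw":0.46},{"slide":[-0.064,-0.06,-0.02],"angular":[0,0,0.042],"jaw":0.46},{"slide":[-0.071,-0.051,-0.02],"angular":[0,0,0.042],"jaw":0.46},{"slide":[-0.077,-0.041,-0.02],"angular":[0,0,0.042],"jaw":0.46},{"slide":[-0.082,-0.031,-0.02],"angular":[0,0,0.042],"jaw":0.46},{"slide":[-0.085,-0.02,-0.02],"angular":[0,0,0.042],"jaw":0.46},{"slide":[-0.087,-0.009,-0.02],"angular":[0,0,0.042],"jaw":0.46},{"slide":[-0.0875,0.003,-0.02],"angular":[0,0,0.042],"jaw":0.46}], newtons=15)

```text
time_s: 1.1
tool_pos: [0.3592, 0.249, 0.3026]
tool_rot: [-180.0, 0.0, 94.4]
force: [-0.1, 0.2, 0.4]
grip_width: 0.0401
grasp_force: 0.0
```

Emit:
step_arm(rows=[{"slide":[-0.024,0.072,0.02],"angular":[0,0,0],"jaw":0.46},{"slide":[-0.024,0.072,0.02],"angular":[0,0,0],"jaw":0.46},{"slide":[-0.024,0.072,0.02],"angular":[0,0,0],"jaw":0.46},{"slide":[-0.024,0.072,0.02],"angular":[0,0,0],"jaw":0.46},{"slide":[-0.024,0.072,0.02],"angular":[0,0,0],"jaw":0.46},{"slide":[-0.024,0.072,0.02],"angular":[0,0,0],"jaw":0.46},{"slide":[-0.024,0.072,0.02],"angular":[0,0,0],"jaw":0.46},{"slide":[-0.024,0.072,0.02],"angular":[0,0,0],"jaw":0.46},{"slide":[0,0,0],"angular":[0,0,0],"jaw":0.46}])

```text
time_s: 2.22
tool_pos: [0.6549, 0.176, 0.2197]
tool_rot: [-179.8, 0.2, 94.5]
force: [-0.2, -0.8, 0.0]
grip_width: 0.0402
grasp_force: 0.0
```

```bash
python3 - <<'E'
from h import *
p,R,o=now();print(p,o["tool_rot"],o["grip_width"],o["time_s"],np.round(o["qpos"],1))
S1=env.read_camera("side")[:,:,::-1];T1=env.read_camera("top")[:,:,::-1]
out=[]
w=o["grip_width"]/2
for n,im in(("top",T1),("side",S1)):
    im=im.copy();cv2.imwrite(f"pics/{n}1.png",im)
    c=proj(n,p)[0];print(n,c)
    x0,y0=(180,150) if n=="top" else (275,80)
    k=4;im=cv2.resize(im[y0:y0+140,x0:x0+100],None,fx=k,fy=k,interpolation=cv2.INTER_CUBIC)
    for s in(-w,0,w):
        a=((proj(n,p+R.apply([0,s,0]))[0]-[x0,y0])*k).astype(int);cv2.circle(im,tuple(int(v) for v in a),3,(0,0,255),-1)
    out.append(im)
cv2.imwrite("pics/g1.png",np.hstack(out))
E
```

```text
[0.65493517 0.17595819 0.21969721] [-179.82118493    0.18540336   94.47974816] 0.04023372419176451 2.225 [-34.5  22.9  23.3  79.5  -8.8  79.7  -6.7]
top [224.75525828 203.699422  ]
side [326.36192113 159.98022219]
```

View pics/g1.png

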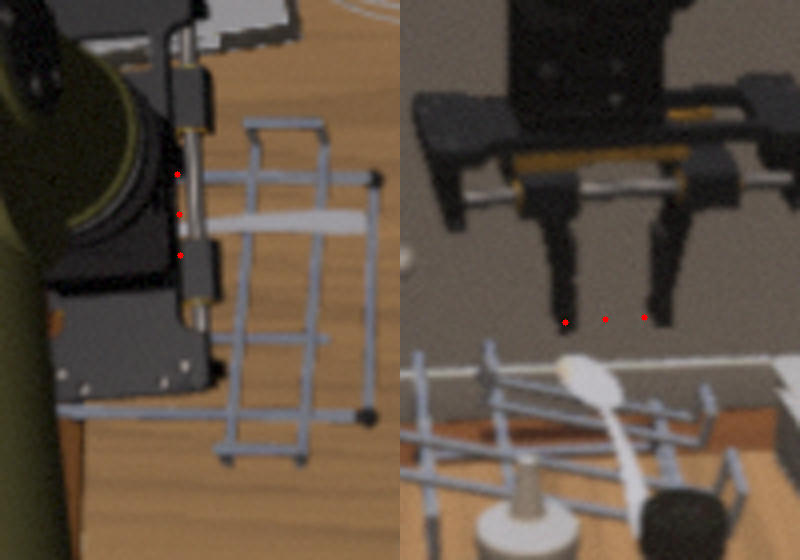

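```bash
sed -i 's/^def proj/C["side"]["cx"]+=1.75\ndef proj/' h.py; python3 - <<'E'
from h import *
np.set_printoptions(precision=4,suppress=True)
print("tip",tri(top=T(566,275),side=S(328,138)))
print("jartop",tri(top=T(476,138),side=S(484,183)))
print("shaker",tri(top=T(455,484),side=S(96,247)))
print("plate",tri(top=(411,226),side=(337,338)))
B=.019;J=.014
M=[("top",0,-.003,-B,.023,T(250,64)),("top",0,-.003,B,.023,T(323,66)),("top",1,-.003,-J,.017,T(104,68)),("top",1,-.003,J,.017,T(160,69)),
("top",0,.178,-B,.023,T(224,390)),("top",0,.178,B,.023,T(303,391)),
("side",0,-.003,-B,.023,S(532,133)),("side",0,-.003,B,.023,S(545,172)),("side",1,-.003,-J,.017,S(505,68)),("side",1,-.003,J,.017,S(514,92)),
("side",0,.178,-B,.023,S(187,68)),("side",0,.178,B,.023,S(180,98))]
f=lambda q:np.concatenate([proj(n,pt(q,j,u,v,w))[0]-p for n,j,u,v,w,p in M])
r=least_squares(f,[.66,.1,np.pi,.034],x_scale=[.1,.1,.1,.01],loss="soft_l1")
print(r.x,np.degrees(r.x[2]));print(f(r.x).reshape(-1,2).T)
np.save("q.npy",r.x)
print("stem end",tri(top=T(367,161),side=S(436,214)),"bowl tip",tri(top=T(42,185),side=S(359,46)),"neck",tri(top=T(150,173),side=S(405,88)))
print("midstem",atz("top",T(255,161),.155))
# plate from top image: bright blob
im=cv2.imread("pics/top0.png")[170:285,355:470];m=(im.min(2)>120).astype(np.uint8)
k=max(cv2.findContours(m,0,2)[0],key=cv2.contourArea);e=cv2.fitEllipse(k);print("plate ell",e[0][0]+355,e[0][1]+170,e[1]);print(atz("top",(e[0][0]+355,e[0][1]+170),.112))
E
```

```text
tip (array([ 0.5946, -0.0176,  0.2566]), np.float64(0.4567079065462849))
jartop (array([0.6687, 0.0301, 0.2009]), np.float64(0.9688941454612632))
shaker (array([0.4936, 0.0411, 0.1696]), np.float64(0.15682147067502683))
plate (array([ 0.6248, -0.2074,  0.1089]), np.float64(0.1759167071322736))
[0.7055 0.1355 3.1388 0.1308] 179.84117261714908
[[ 0.5802  0.0095  0.9893 -0.2644  0.0569 -0.9086 -0.4861 -0.6776 -0.4872
  -0.7567 -0.5596  1.8244]
 [-0.3416 -0.7882 -0.1625 -0.4004 -0.0856 -0.0549 -0.1251 -0.2099 -0.1942
   0.1395 -0.4843  1.5472]]
stem end (array([0.6602, 0.0931, 0.1452]), np.float64(1.2116437426879543)) bowl tip (array([0.6438, 0.2694, 0.1446]), np.float64(2.6244187279149287)) neck (array([0.6557, 0.2085, 0.1508]), np.float64(0.2592242936424327))
midstem [0.6612 0.1511 0.155 ]
plate ell 411.01276779174805 226.4837417602539 (88.57332611083984, 90.16426849365234)
[ 0.6231 -0.2069  0.112 ]
```

```bash
python3 - <<'E'
from h import *
R=now()[1]
s=plan([.659,.179,.141],rpy(180,0,94.3),5,.46)
s=([.659,.179,.141],s[1]);s=plan([.659,.179,.26],s[1],5,.1,s)
s=plan([.625,-.19,.26],s[1],8,.1,s)
E
```

```text
mm,deg per row [16.2  0.1]
[{"slide": [0.0001, 0.0023, 0.0323], "angular": [-0.0001, 0.0, 0.0004], "jaw": 0.46}, {"slide": [0.0001, 0.0023, 0.0323], "angular": [-0.0001, 0.0, 0.0004], "jaw": 0.46}, {"slide": [0.0001, 0.0023, 0.0323], "angular": [-0.0001, 0.0, 0.0004], "jaw": 0.46}, {"slide": [0.0001, 0.0023, 0.0323], "angular": [-0.0001, 0.0, 0.0004], "jaw": 0.46}, {"slide": [0.0001, 0.0023, 0.0323], "angular": [-0.0001, 0.0, 0.0004], "jaw": 0.46}]
mm,deg per row [23.8  0. ]
5 x {"slide": [0.0, 0.0, -0.0476], "angular": [0.0, 0.0, 0.0], "jaw": 0.1}
mm,deg per row [46.3  0. ]
8 x {"slide": [-0.0914, -0.0154, -0.0], "angular": [0.0, 0.0, 0.0], "jaw": 0.1}
```

Emit:
step_arm(rows=[{"slide":[0,0.002,0.032],"angular":[0,0,0],"jaw":0.46},{"slide":[0,0.002,0.032],"angular":[0,0,0],"jaw":0.46},{"slide":[0,0.002,0.032],"angular":[0,0,0],"jaw":0.46},{"slide":[0,0.002,0.032],"angular":[0,0,0],"jaw":0.46},{"slide":[0,0.002,0.032],"angular":[0,0,0],"jaw":0.46},{"slide":[0,0,0],"angular":[0,0,0],"jaw":0.3},{"slide":[0,0,0],"angular":[0,0,0],"jaw":0.05},{"slide":[0,0,0],"angular":[0,0,0],"jaw":0.05},{"slide":[0,0,0],"angular":[0,0,0],"jaw":0.05}], newtons=15)

```text
time_s: 3.45
tool_pos: [0.6594, 0.1788, 0.1433]
tool_rot: [179.9, -0.0, 94.7]
force: [-0.2, -0.1, -0.2]
grip_width: 0.01
grasp_force: 15.0
```

Emit:
step_arm(rows=[{"slide":[0,0,-0.03],"angular":[0,0,0],"jaw":0.05},{"slide":[0,0,-0.06],"angular":[0,0,0],"jaw":0.05},{"slide":[0,0,-0.08],"angular":[0,0,0],"jaw":0.05},{"slide":[0,0,-0.08],"angular":[0,0,0],"jaw":0.05},{"slide":[0,0,-0.06],"angular":[0,0,0],"jaw":0.05}])

```text
time_s: 4.08
tool_pos: [0.6594, 0.1787, 0.3012]
tool_rot: [179.8, -0.0, 94.7]
force: [0.3, -0.2, -0.5]
grip_width: 0.0101
grasp_force: 15.0
```

Emit:
step_arm(rows=[{"slide":[-0.05,-0.008,0],"angular":[0,0,0],"jaw":0.05},{"slide":[-0.09,-0.016,0],"angular":[0,0,0],"jaw":0.05},{"slide":[-0.1,-0.016,0],"angular":[0,0,0],"jaw":0.05},{"slide":[-0.1,-0.016,0],"angular":[0,0,0],"jaw":0.05},{"slide":[-0.1,-0.016,0],"angular":[0,0,0],"jaw":0.05},{"slide":[-0.1,-0.016,0],"angular":[0,0,0],"jaw":0.05},{"slide":[-0.1,-0.016,0],"angular":[0,0,0],"jaw":0.05},{"slide":[-0.08,-0.016,0],"angular":[0,0,0],"jaw":0.05},{"slide":[-0.04,-0.008,0],"angular":[0,0,0],"jaw":0.05},{"slide":[0,0,0],"angular":[0,0,0],"jaw":0.05}])

```text
time_s: 5.32
tool_pos: [0.6251, -0.207, 0.2972]
tool_rot: [-180.0, -0.0, 94.5]
force: [-0.8, 0.5, -0.4]
grip_width: 0.0099
grasp_force: 15.0
```

```bash
python3 - <<'E'
from h import *
p,R,o=now();print(p,o["tool_rot"],o["grip_width"],o["force"])
S1=env.read_camera("side")[:,:,::-1];T1=env.read_camera("top")[:,:,::-1]
a=cv2.resize(S1[150:400,250:450],None,fx=2,fy=2);b=cv2.resize(T1[140:300,180:480],None,fx=1.33,fy=1.33)
im=np.zeros((500,800,3),np.uint8);im[:500,:400]=a;im[:b.shape[0],400:400+b.shape[1]]=b[:, :400];cv2.imwrite("pics/g2.png",im)
plan([.624,-.209,.125],R,6,.05)
E
```

```text
[ 0.62505721 -0.20704102  0.29722161] [-1.79957600e+02 -5.07838884e-03  9.44674678e+01] 0.009888641417277678 [-0.78046355  0.47516425 -0.43166138]
mm,deg per row [28.7  0.1]
[{"slide": [-0.002, -0.001, 0.0574], "angular": [0.0, -0.0001, 0.0003], "jaw": 0.05}, {"slide": [-0.002, -0.001, 0.0574], "angular": [0.0, -0.0001, 0.0003], "jaw": 0.05}, {"slide": [-0.0019, -0.001, 0.0574], "angular": [0.0, -0.0001, 0.0003], "jaw": 0.05}, {"slide": [-0.0019, -0.001, 0.0574], "angular": [0.0, -0.0001, 0.0003], "jaw": 0.05}, {"slide": [-0.0019, -0.001, 0.0574], "angular": [0.0, -0.0001, 0.0003], "jaw": 0.05}, {"slide": [-0.0019, -0.001, 0.0574], "angular": [0.0, -0.0001, 0.0003], "jaw": 0.05}]
```

View pics/g2.png

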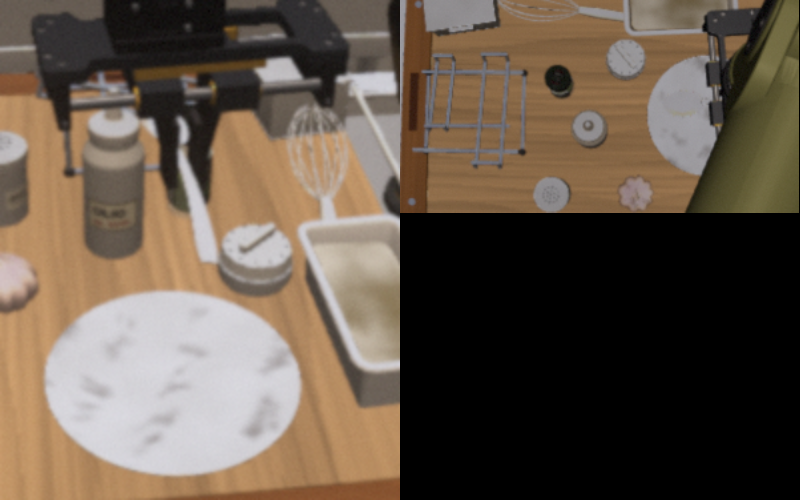

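Emit:
step_arm(rows=[{"slide":[-0.002,-0.001,0.06],"angular":[0,0,0],"jaw":0.05},{"slide":[-0.002,-0.001,0.08],"angular":[0,0,0],"jaw":0.05},{"slide":[0,-0.001,0.08],"angular":[0,0,0],"jaw":0.05},{"slide":[0,0,0.07],"angular":[0,0,0],"jaw":0.05},{"slide":[0,0,0.04],"angular":[0,0,0],"jaw":0.05},{"slide":[0,0,0.01],"angular":[0,0,0],"jaw":0.05},{"slide":[0,0,0.006],"angular":[0,0,0],"jaw":0.05},{"slide":[0,0,0],"angular":[0,0,0],"jaw":0.05}])

```text
time_s: 6.42
tool_pos: [0.6256, -0.2075, 0.1258]
tool_rot: [179.9, 0.0, 94.7]
force: [-0.4, 0.5, -0.2]
grip_width: 0.0103
grasp_force: 15.0
```

Emit:
step_arm(rows=[{"slide":[0,0,0.006],"angular":[0,0,0],"jaw":0.05},{"slide":[0,0,0.006],"angular":[0,0,0],"jaw":0.05},{"slide":[0,0,0.003],"angular":[0,0,0],"jaw":0.05},{"slide":[0,0,0],"angular":[0,0,0],"jaw":0.05}])

```text
time_s: 6.92
tool_pos: [0.6247, -0.2073, 0.1169]
tool_rot: [-180.0, -0.0, 94.7]
force: [0.6, -0.7, -0.8]
grip_width: 0.0101
grasp_force: 15.0
```

Emit:
step_arm(rows=[{"slide":[0,0,0.004],"angular":[0,0,0],"jaw":0.05},{"slide":[0,0,0.004],"angular":[0,0,0],"jaw":0.05},{"slide":[0,0,0],"angular":[0,0,0],"jaw":0.05}])

```text
time_s: 7.3
tool_pos: [0.6247, -0.2073, 0.1129]
tool_rot: [-180.0, -0.0, 94.7]
force: [0.9, -1.0, -0.9]
grip_width: 0.0102
grasp_force: 15.0
```

Emit:
step_arm(rows=[{"slide":[0,0,0.003],"angular":[0,0,0],"jaw":0.05},{"slide":[0,0,0.003],"angular":[0,0,0],"jaw":0.05},{"slide":[0,0,0],"angular":[0,0,0],"jaw":0.05}])

```text
time_s: 7.68
tool_pos: [0.6249, -0.2071, 0.1101]
tool_rot: [180.0, -0.0, 94.7]
force: [-0.3, 0.5, -0.2]
grip_width: 0.0101
grasp_force: 15.0
```

Emit:
step_arm(rows=[{"slide":[0,0,0.003],"angular":[0,0,0],"jaw":0.05},{"slide":[0,0,0.002],"angular":[0,0,0],"jaw":0.05},{"slide":[0,0,0],"angular":[0,0,0],"jaw":0.05}])

```text
time_s: 8.05
tool_pos: [0.6249, -0.2072, 0.1093]
tool_rot: [180.0, -0.0, 94.7]
force: [-3.1, 1.3, 8.2]
grip_width: 0.0097
grasp_force: 15.0
```

Emit:
step_arm(rows=[{"slide":[0,0,0.003],"angular":[0,0,0],"jaw":0.05},{"slide":[0,0,0],"angular":[0,0,0],"jaw":0.05}])

```text
time_s: 8.3
tool_pos: [0.6245, -0.2075, 0.1076]
tool_rot: [180.0, -0.0, 94.7]
force: [-3.9, 1.3, 7.9]
grip_width: 0.0093
grasp_force: 15.0
```

Emit:
step_arm(rows=[{"slide":[0,0,-0.001],"angular":[0,0,0],"jaw":0.15},{"slide":[0,0,0],"angular":[0,0,0],"jaw":0.25},{"slide":[0,0,0],"angular":[0,0,0],"jaw":0.35},{"slide":[0,0,0],"angular":[0,0,0],"jaw":0.35},{"slide":[0,0,-0.02],"angular":[0,0,0],"jaw":0.35},{"slide":[0,0,-0.08],"angular":[0,0,0],"jaw":0.35},{"slide":[0,0,-0.1],"angular":[0,0,0],"jaw":0.35},{"slide":[0,0,-0.1],"angular":[0,0,0],"jaw":0.35},{"slide":[0,0,-0.08],"angular":[0,0,0],"jaw":0.35}])

```text
time_s: 9.43
tool_pos: [0.625, -0.2077, 0.2999]
tool_rot: [179.8, 0.0, 94.7]
force: [0.6, -0.8, 0.1]
grip_width: 0.0304
grasp_force: 0.0
```

```bash
cat >> h.py <<'E'
def Rt(phi,yaw): return Ro.from_euler("y",-phi,degrees=True)*rpy(180,0,yaw)
def tcp(g,phi,back=0,off=.019):
    d=np.array([np.sin(np.radians(phi)),0,-np.cos(np.radians(phi))]);return np.array(g)+(off-back)*d
E
python3 - <<'E'
from h import *
p,R,o=now();print(p,np.round(o["qpos"],1))
s=plan([.53,-.03,.35],Rt(50,180),12,.9)
print(tcp([.5946,-.0176,.1875],50,.09))
E
```

```text
[ 0.62499964 -0.20767724  0.29993745] [ -8.6  19.8  33.3  75.9 -10.8  87.3  28.3]
mm,deg per row [17.3  8. ]
[{"slide": [0.0308, -0.0134, -0.0084], "angular": [-0.0171, -0.0185, -0.0368], "jaw": 0.9}, {"slide": [0.0315, -0.0092, -0.0108], "angular": [-0.0171, -0.0185, -0.0368], "jaw": 0.9}, {"slide": [0.0317, -0.0049, -0.0131], "angular": [-0.0171, -0.0185, -0.0368], "jaw": 0.9}, {"slide": [0.0312, -0.0005, -0.015], "angular": [-0.0171, -0.0185, -0.0368], "jaw": 0.9}, {"slide": [0.03, 0.0039, -0.0167], "angular": [-0.0171, -0.0185, -0.0368], "jaw": 0.9}, {"slide": [0.0283, 0.0082, -0.0181], "angular": [-0.0171, -0.0185, -0.0368], "jaw": 0.9}, {"slide": [0.0261, 0.0123, -0.0191], "angular": [-0.0171, -0.0185, -0.0368], "jaw": 0.9}, {"slide": [0.0233, 0.0162, -0.0198], "angular": [-0.0171, -0.0185, -0.0368], "jaw": 0.9}, {"slide": [0.02, 0.0198, -0.0201], "angular": [-0.0171, -0.0185, -0.0368], "jaw": 0.9}, {"slide": [0.0164, 0.023, -0.02], "angular": [-0.0171, -0.0185, -0.0368], "jaw": 0.9}, {"slide": [0.0124, 0.0257, -0.0195], "angular": [-0.0171, -0.0185, -0.0368], "jaw": 0.9}, {"slide": [0.0082, 0.0279, -0.0187], "angular": [-0.0171, -0.0185, -0.0368], "jaw": 0.9}]
[ 0.54021084 -0.0176      0.23313792]
```

Emit:
step_arm(rows=[{"slide":[0.031,-0.013,-0.008],"angular":[-0.017,-0.0185,-0.037],"jaw":0.9},{"slide":[0.0315,-0.009,-0.011],"angular":[-0.017,-0.0185,-0.037],"jaw":0.9},{"slide":[0.032,-0.005,-0.013],"angular":[-0.017,-0.0185,-0.037],"jaw":0.9},{"slide":[0.031,0,-0.015],"angular":[-0.017,-0.0185,-0.037],"jaw":0.9},{"slide":[0.03,0.004,-0.017],"angular":[-0.017,-0.0185,-0.037],"jaw":0.9},{"slide":[0.028,0.008,-0.018],"angular":[-0.017,-0.0185,-0.037],"jaw":0.9},{"slide":[0.026,0.012,-0.019],"angular":[-0.017,-0.0185,-0.037],"jaw":0.9},{"slide":[0.023,0.016,-0.02],"angular":[-0.017,-0.0185,-0.037],"jaw":0.9},{"slide":[0.02,0.02,-0.02],"angular":[-0.017,-0.0185,-0.037],"jaw":0.9},{"slide":[0.016,0.023,-0.02],"angular":[-0.017,-0.0185,-0.037],"jaw":0.9}])

```text
time_s: 10.68
tool_pos: [0.5788, -0.0791, 0.3338]
tool_rot: [169.8, 34.5, 150.0]
force: [-0.5, -0.0, 1.0]
grip_width: 0.078
grasp_force: 0.0
```

Emit:
step_arm(rows=[{"slide":[0.012,0.026,-0.0195],"angular":[-0.017,-0.0185,-0.037],"jaw":0.9},{"slide":[0.008,0.028,-0.019],"angular":[-0.017,-0.0185,-0.037],"jaw":0.9},{"slide":[0,0,0],"angular":[0,0,0],"jaw":0.9}])

```text
time_s: 11.05
tool_pos: [0.6001, -0.057, 0.3271]
tool_rot: [172.5, 39.3, 161.8]
force: [0.1, -0.7, -0.6]
grip_width: 0.0783
grasp_force: 0.0
```

```bash
python3 - <<'E'
from h import *
p,R,o=now();print(p,np.round(o["qpos"],1),np.degrees((R.inv()*Rt(50,180)).as_rotvec()))
G=[.5946,-.0176,.1875]
s=plan(tcp(G,50,.09),Rt(50,180),4,.9)
s=plan(tcp(G,50),Rt(50,180),5,.9,s)
t=env.read_camera("side");cv2.imwrite("pics/s3.png",t[:,:,::-1]);t=env.read_camera("top");cv2.imwrite("pics/t3.png",t[:,:,::-1])
E
```

```text
[ 0.60014102 -0.05703109  0.32706822] [ 15.3 -17.3 -11.8 116.7  -1.6  40.4  78.1] [ -5.40920041  -9.69937862 -13.62730539]
mm,deg per row [29.5  4.4]
[{"slide": [0.0566, 0.0074, 0.0155], "angular": [-0.0075, -0.0135, -0.0189], "jaw": 0.9}, {"slide": [0.0566, 0.0104, 0.0133], "angular": [-0.0075, -0.0135, -0.0189], "jaw": 0.9}, {"slide": [0.0564, 0.0135, 0.0112], "angular": [-0.0075, -0.0135, -0.0189], "jaw": 0.9}, {"slide": [0.056, 0.0166, 0.0092], "angular": [-0.0075, -0.0135, -0.0189], "jaw": 0.9}]
mm,deg per row [18.  0.]
5 x {"slide": [0.0, -0.0, 0.036], "angular": [0.0, 0.0, 0.0], "jaw": 0.9}
```

```bash
cat > fk.py <<'E'
from h import *
from itertools import product
D=[([-64.337,18.392,-4.016,83.108,1.295,78.541,-3.26],[.273,.59,.223],rpy(180,0,155.15)),
([-34.5,22.9,23.3,79.5,-8.8,79.7,-6.7],[.65493,.17596,.2197],rpy(-179.82,.185,94.48)),
([-8.6,19.8,33.3,75.9,-10.8,87.3,28.3],[.625,-.20768,.29994],rpy(179.8,0,94.7))]
D0=lambda:D+[(now()[2]["qpos"],now()[0],now()[1])]
def fk(q,L,sg,c):
    d1,a1,d3,a3,d5,a5,a6,d7=L;P=np.zeros(3);R=Ro.identity()
    E=lambda ax,a:Ro.from_euler(ax,a,degrees=True)
    R=E("z",sg[0]*q[0]);P=R.apply([a1,0,d1]);R=R*E("y",q[1]);R=R*E("z",sg[1]*q[2]);P=P+R.apply([a3,0,d3])
    R=R*E("y",q[3]);R=R*E("z",sg[2]*q[4]);P=P+R.apply([a5,0,d5]);R=R*E("y",q[5]);R=R*E("z",sg[3]*q[6])
    P=P+R.apply([0,0,d7]);
    P=P+ (R*E("z",-sg[3]*q[6])).apply([a6,0,0]);return P,R*E("z",c)
E
python3 - <<'E'
from fk import *
DD=D0()
best=[]
for sg in product((1,-1),repeat=4):
    f=lambda c:np.concatenate([(fk(q,np.zeros(8),sg,c[0])[1].inv()*R).as_rotvec() for q,_,R in DD])
    for c0 in(0,90,180,-90):
        r=least_squares(f,[c0]);best.append((r.cost,sg,r.x[0]))
best.sort(key=lambda b:b[0]);print(best[:3])
_,sg,c=best[0]
f=lambda L:np.concatenate([fk(q,L,sg,c)[0]-p for q,p,_ in DD]+[1e-3*(L-L0)])
L0=np.array([.3,0,.35,0,.35,0,.08,.25])
r=least_squares(f,L0);print(r.x.round(4),(f(r.x)[:-8]*1000).round(1))
E
```

```text
[(np.float64(2.522076468946766e-06), (-1, -1, -1, -1), np.float64(90.00848117227059)), (np.float64(2.522076468946809e-06), (-1, -1, -1, -1), np.float64(90.00848117390883)), (np.float64(2.5220764840139436e-06), (-1, -1, -1, -1), np.float64(90.00847620085267))]
[ 0.2921  0.0493  0.2094  0.0489  0.4687  0.0345 -0.0442  0.124 ] [-23.3  19.    1.6 -13.5   1.8   3.7   4.2   0.4  -4.3   1.5   9.8  -1.1]
```

```bash
python3 - <<'E'
from fk import *
DD=D0()
E=lambda ax,a:Ro.from_euler(ax,a,degrees=True)
def cols(q):
    R=E("z",-q[0]);out=[("d1",R.apply([0,0,1])),("a1",R.apply([1,0,0])),("y1",R.apply([0,1,0]))]
    R=R*E("y",q[1]);out+=[("a2",R.apply([1,0,0])),("d3",R.apply([0,0,1]))]
    R=R*E("z",-q[2]);out+=[("a3",R.apply([1,0,0])),("y3",R.apply([0,1,0]))]
    R=R*E("y",q[3]);out+=[("a4",R.apply([1,0,0])),("d5",R.apply([0,0,1]))]
    R=R*E("z",-q[4]);out+=[("a5",R.apply([1,0,0])),("y5",R.apply([0,1,0]))]
    R=R*E("y",q[5]);out+=[("a6",R.apply([1,0,0])),("d7",R.apply([0,0,1]))]
    R=R*E("z",-q[6]);out+=[("tx",R.apply([1,0,0])),("ty",R.apply([0,1,0]))]
    return [o[0] for o in out],np.array([o[1] for o in out]).T
N,_=cols(DD[0][0]);A=np.vstack([cols(q)[1] for q,_,_ in DD]);b=np.concatenate([p for _,p,_ in DD])
for S in (["d1","d3","d5","d7"],["d1","d3","a3","a4","d5","a6","d7"],["d1","a1","d3","a3","a4","d5","a6","d7"],["d1","d3","a3","d5","a5","a6","d7"],["d1","d3","d5","a6","d7"],["d1","a1","d3","d5","a6","d7"],["d1","d3","a3","a4","d5","d7"]):
    i=[N.index(s) for s in S];x,_,rk,sv=np.linalg.lstsq(A[:,i],b,rcond=None);print(dict(zip(S,x.round(4))),"res mm",(np.abs(A[:,i]@x-b).max()*1000).round(2),"cond",(sv[0]/sv[-1]).round(0))
E
```

```text
{'d1': np.float64(0.2602), 'd3': np.float64(0.3849), 'd5': np.float64(0.5424), 'd7': np.float64(0.2912)} res mm 24.73 cond 15.0
{'d1': np.float64(0.3753), 'd3': np.float64(0.4199), 'a3': np.float64(-0.1678), 'a4': np.float64(0.1208), 'd5': np.float64(0.5522), 'a6': np.float64(-0.1573), 'd7': np.float64(0.3775)} res mm 28.07 cond 114.0
{'d1': np.float64(0.3624), 'a1': np.float64(0.0498), 'd3': np.float64(0.3242), 'a3': np.float64(0.0338), 'a4': np.float64(0.114), 'd5': np.float64(0.4813), 'a6': np.float64(-0.0202), 'd7': np.float64(0.2277)} res mm 25.07 cond 144.0
{'d1': np.float64(0.316), 'd3': np.float64(0.2989), 'a3': np.float64(-0.1484), 'd5': np.float64(0.5401), 'a5': np.float64(0.0515), 'a6': np.float64(-0.1796), 'd7': np.float64(0.2675)} res mm 26.42 cond 114.0
{'d1': np.float64(0.2572), 'd3': np.float64(0.3247), 'd5': np.float64(0.5153), 'a6': np.float64(-0.0479), 'd7': np.float64(0.2402)} res mm 25.11 cond 19.0
{'d1': np.float64(0.2583), 'a1': np.float64(0.047), 'd3': np.float64(0.2022), 'd5': np.float64(0.4714), 'a6': np.float64(-0.0874), 'd7': np.float64(0.1325)} res mm 22.83 cond 45.0
{'d1': np.float64(0.3785), 'd3': np.float64(0.4681), 'a3': np.float64(0.001), 'a4': np.float64(0.1311), 'd5': np.float64(0.5353), 'd7': np.float64(0.3646)} res mm 27.91 cond 81.0
```

```bash
cat > ik.py <<'E'
from fk import *
E=lambda ax,a:Ro.from_euler(ax,a,degrees=True)
NM=["d1","a1","y1","d3","y3","d5","y5","d7"]
def cols(q):
    R=E("z",-q[0]);o=[[0,0,1],[1,0,0],[0,1,0]];out=[R.apply(v) for v in o]
    R=R*E("y",q[1]);R1=R;R=R*E("z",-q[2]);out+=[R.apply([0,0,1]),R.apply([0,1,0])]
    R=R*E("y",q[3])*E("z",-q[4]);out+=[R.apply([0,0,1]),R.apply([0,1,0])]
    R=R*E("y",q[5]);out+=[R.apply([0,0,1])]
    return np.array(out).T,R*E("z",-q[6])*E("z",90)
LO=np.array([-163.93,-17.29,-79.2,3.27,-89.18,5.43,-154.24]);HI=np.array([163.93,119.83,71.16,140.29,269.18,117.66,154.24])
def fit(DD):
    A=np.vstack([cols(q)[0] for q,_,_ in DD]);b=np.concatenate([p for _,p,_ in DD])
    best=None
    for s in(1,-1):
        x0=np.array([.317,.081,s*.1925,.4,-s*.1685,.4,s*.1363,.3]);w=.03
        x=np.linalg.lstsq(np.vstack([A,w*np.eye(8)]),np.append(b,w*x0),rcond=None)[0];r=np.abs(A@x-b).max()
        if best is None or r<best[1]: best=(x,r)
    return best
def ik(p,R,x,q0,m=2.):
    def f(q):
        A,Q=cols(q);return np.concatenate([(A@x-p)*10,(Q.inv()*R).as_rotvec()*3,1e-3*(q-q0)/50])
    q0=np.clip(q0,LO+m+.1,HI-m-.1)
    r=least_squares(f,q0,bounds=(LO+m,HI-m));A,Q=cols(r.x)
    return r.x,np.linalg.norm(A@x-p)*1000,np.degrees(np.linalg.norm((Q.inv()*R).as_rotvec()))
E
python3 - <<'E'
from ik import *
x,r=fit(D0());print(dict(zip(NM,x.round(4))),"res mm",r*1000);np.save("L.npy",x)
q0=now()[2]["qpos"]
def best(p,R):
    return min((ik(p,R,x,np.array(q0)+d) for d in np.vstack([np.zeros(7),np.random.default_rng(0).normal(0,30,(6,7))])),key=lambda s:s[1]+s[2])
for phi in(30,35,40,45,50):
  for yaw in(180,0):
    for back in(0,.09):
        s=best(tcp([.5946,-.0176,.1875],phi,back),Rt(phi,yaw));print(phi,yaw,back,np.round(s[0]),np.round(s[1:],1))
E
```

```text
{'d1': np.float64(0.2494), 'a1': np.float64(-0.0001), 'y1': np.float64(-0.0154), 'd3': np.float64(0.4659), 'y3': np.float64(-0.0181), 'd5': np.float64(0.5139), 'y5': np.float64(0.007), 'd7': np.float64(0.367)} res mm 0.9589331149785774
30 180 0 [ 12.  -5. -13. 121.  -1.  34.  90.] [0. 0.]
30 180 0.09 [ 11. -15. -10. 120.  -4.  45.  92.] [0. 0.]
30 0 0 [ 84. -15. -76. 120. -30.  37. -66.] [0. 0.]
30 0 0.09 [ 25. -15. -22. 119. -10.  45. -83.] [0. 0.]
35 180 0 [ 12.  -7. -12. 125.  -2.  27.  91.] [0. 0.]
35 180 0.09 [ 10. -15. -10. 122.  -4.  40.  93.] [13.7  2.1]
35 0 0 [ 75. -15. -68. 124. -33.  30. -62.] [0. 0.]
35 0 0.09 [ 10. -15. -10. 122.  -4.  40. -87.] [13.7  2.1]
40 180 0 [ 15.  -9. -15. 129.  -5.  20.  94.] [0. 0.]
40 180 0.09 [ 11. -15. -10. 125.  -6.  34.  94.] [29.4  3.9]
40 0 0 [ 66. -15. -60. 128. -39.  23. -57.] [0. 0.]
40 0 0.09 [ 11. -15. -10. 125.  -6.  34. -86.] [29.4  3.9]
45 180 0 [ 11. -10. -12. 133.  -6.  13.  94.] [0. 0.]
45 180 0.09 [ 11. -15. -10. 128.  -9.  27.  98.] [45.3  4.9]
45 0 0 [ 56. -14. -51. 132. -46.  16. -49.] [0. 0.]
45 0 0.09 [ 11. -15. -10. 128.  -9.  27. -82.] [45.3  4.9]
50 180 0 [-18. -13.  15. 137.  40.   7.  51.] [0. 0.]
50 180 0.09 [ 13. -15. -10. 133. -20.  17. 109.] [60.5  4.2]
50 0 0 [ 51. -14. -48. 136. -73.  10. -23.] [0. 0.]
50 0 0.09 [ 13. -15. -10. 133. -20.  17. -71.] [60.5  4.2]
```

```bash
cat >> ik.py <<'E'
x=np.load("L.npy")
rng=np.random.default_rng(0)
def best(p,R,q0,k=8):
    c=[ik(p,R,x,np.array(q0)+d) for d in np.vstack([np.zeros(7),rng.normal(0,35,(k,7))])]
    ok=[s for s in c if s[1]<1 and s[2]<.5] or [min(c,key=lambda s:s[1])]
    return min(ok,key=lambda s:np.abs(s[0]-q0).max())
def Ra(A,phi,yaw): return E("z",A)*Rt(phi,yaw)
def ta(g,A,phi,back=0,off=.019): return np.array(g)+(off-back)*Ra(A,phi,0).apply([0,0,1])
Q=np.load("q.npy")
BG=np.array([.5946,-.0176,.1875]);JG=np.array([.6687,.0301,.1705])
E
python3 - <<'E'
from ik import *
q0=np.array(now()[2]["qpos"])
for nm,g,b,A_,u,w,jar in(("bottle",BG,50,(0,40,70,90),.099,.0239,0),("jar",JG,70,(40,60,90),.082,.0187,1)):
    gf=pt(Q,jar,u,0,w);print(nm,"final grasp",gf.round(4))
    a=Ra(0,b,180).inv().apply([0,0,1]);print("check axis",Rt(75-b,0).apply(a).round(3))
    for A in A_:
        for yi in(180,0):
            s=best(ta(g,A,b),Ra(A,b,yi),q0);t=best(ta(g,A,b,.08),Ra(A,b,yi),s[0]);print(A,yi,s[0].round(),np.round(s[1:],1),"| pre",t[0].round(),np.round(t[1:],1))
    for yf in(0,180):
        s=best(ta(gf,0,75-b),Rt(75-b,yf),q0);print("final",yf,s[0].round(),np.round(s[1:],1))
E
```

```text
bottle final grasp [0.6161 0.1358 0.1795]
check axis [-0.966 -0.     0.259]
0 180 [-18. -13.  15. 137.  40.   7.  51.] [0. 0.] | pre [ 12. -15. -10. 134. -19.  15. 108.] [52.5  3.2]
0 0 [ 47. -14. -45. 136. -70.   9. -26.] [0. 0.] | pre [ 12. -15. -10. 134. -19.  15. -72.] [52.5  3.2]
40 180 [-61. -15.  69. 124. -24.  34. 152.] [20.2 10.9] | pre [-37. -15.  50. 121. -25.  45. 152.] [25.8 12.5]
40 0 [ 50.   3. -28. 124. -65.  46.  16.] [0. 0.] | pre [ 50.  -4. -20. 124. -61.  58.  14.] [0. 0.]
70 180 [ 73.  46. -77.  96.   5.  63. 152.] [36.5 15.4] | pre [ 75.  44. -77.  89.   2.  74. 152.] [41.6 18.6]
70 0 [ 31.  18.  -7. 106. -52.  71.  29.] [0. 0.] | pre [ 34.  16.  -4. 102. -49.  80.  28.] [0. 0.]
90 180 [  24.   27.   -1.   93.  -45.   86. -143.] [0. 0.] | pre [  28.   27.    0.   86.  -43.   94. -144.] [0. 0.]
90 0 [ 30.  27.  -9.  93. -42.  85.  35.] [0. 0.] | pre [ 33.  28.  -7.  86. -40.  93.  34.] [0. 0.]
final 0 [ -69.    2.   51.  114.    9.   41. -113.] [0. 0.]
final 180 [ -5.   3. -15. 112.  13.  42.  62.] [0. 0.]
jar final grasp [0.6314 0.2207 0.1701]
check axis [-0.966 -0.     0.259]
40 180 [-71. -15.  69. 127. -33.  14. 152.] [52.1 23.3] | pre [-55. -15.  60. 126. -33.  25. 152.] [45.6 25.1]
40 0 [ 74.  31. -60. 124. -87.  33.  51.] [0. 0.] | pre [ 83.  21. -59. 127. -81.  46.  45.] [0. 0.]
60 180 [ 72.  56. -77. 101.   1.  41. 152.] [41.8 18.6] | pre [ 77.  53. -77.  96.  -3.  53. 152.] [46.3 22.7]
60 0 [ 78.  53. -70. 108. -32.  41.  18.] [0. 0.] | pre [ 86.  50. -71. 108. -31.  49.  17.] [0. 0.]
90 180 [ 58.  66. -77.  77.   5.  76. 152.] [33.9 28.1] | pre [ 60.  67. -77.  69.   3.  86. 152.] [36.8 29.4]
90 0 [ 22.  43.  -0.  84. -61.  94.  42.] [0. 0.] | pre [ 26.  44.   2.  78. -59. 101.  40.] [0. 0.]
final 0 [-71.  35.  69.  92. -34.  71. -87.] [0. 0.]
final 180 [-16.  20.  -8.  90.   5.  66.  64.] [0. 0.]
```

```bash
cat >> ik.py <<'E'
def chk(p,R,n,start=None,q0=None):
    p0,R0=start or now()[:2];q=np.array(now()[2]["qpos"] if q0 is None else q0);rv=(R0.inv()*R).as_rotvec();mx=0;er=0
    for k in range(1,n+1):
        s=ik(p0+(np.array(p)-p0)*k/n,R0*Ro.from_rotvec(rv*k/n),x,q,.5);mx=max(mx,np.abs(s[0]-q).max());er=max(er,s[1]);q=s[0]
    print("chk maxstep",mx.round(1),"err mm",np.round(er,2),"q",q.round());return q
E
python3 - <<'E'
from ik import *
for pp in ([.59,-.16,.36],[.62,-.2,.38]):
  p,R=np.array(pp),Ra(90,50,0)
  for n in(14,18):
    q=chk(p,R,n)
s=plan([.59,-.16,.36],R,14,.9)
E
```

```text
chk maxstep 6.6 err mm 0.0 q [ 33.  29.   2.  68. -43. 111.  30.]
chk maxstep 5.2 err mm 0.0 q [ 33.  29.   2.  68. -43. 111.  30.]
chk maxstep 6.7 err mm 0.0 q [ 35.  36.   2.  57. -44. 115.  27.]
chk maxstep 5.3 err mm 0.0 q [ 35.  36.   2.  57. -44. 116.  27.]
mm,deg per row [7.6 7.8]
[{"slide": [-0.0054, -0.0138, -0.0034], "angular": [-0.0009, 0.0282, 0.0329], "jaw": 0.9}, {"slide": [-0.0065, -0.0132, -0.004], "angular": [-0.0009, 0.0282, 0.0329], "jaw": 0.9}, {"slide": [-0.0074, -0.0125, -0.0046], "angular": [-0.0009, 0.0282, 0.0329], "jaw": 0.9}, {"slide": [-0.0082, -0.0116, -0.0053], "angular": [-0.0009, 0.0282, 0.0329], "jaw": 0.9}, {"slide": [-0.0089, -0.0107, -0.0061], "angular": [-0.0009, 0.0282, 0.0329], "jaw": 0.9}, {"slide": [-0.0093, -0.0098, -0.007], "angular": [-0.0009, 0.0282, 0.0329], "jaw": 0.9}, {"slide": [-0.0096, -0.0088, -0.0078], "angular": [-0.0009, 0.0282, 0.0329], "jaw": 0.9}, {"slide": [-0.0098, -0.0078, -0.0087], "angular": [-0.0009, 0.0282, 0.0329], "jaw": 0.9}, {"slide": [-0.0097, -0.0067, -0.0096], "angular": [-0.0009, 0.0282, 0.0329], "jaw": 0.9}, {"slide": [-0.0094, -0.0057, -0.0105], "angular": [-0.0009, 0.0282, 0.0329], "jaw": 0.9}, {"slide": [-0.009, -0.0047, -0.0113], "angular": [-0.0009, 0.0282, 0.0329], "jaw": 0.9}, {"slide": [-0.0084, -0.0038, -0.0121], "angular": [-0.0009, 0.0282, 0.0329], "jaw": 0.9}, {"slide": [-0.0077, -0.0029, -0.0128], "angular": [-0.0009, 0.0282, 0.0329], "jaw": 0.9}, {"slide": [-0.0068, -0.0021, -0.0135], "angular": [-0.0009, 0.0282, 0.0329], "jaw": 0.9}]
```

Emit:
step_arm(rows=[{"slide":[-0.005,-0.014,-0.003],"angular":[-0.001,0.028,0.033],"jaw":0.9},{"slide":[-0.0065,-0.013,-0.004],"angular":[-0.001,0.028,0.033],"jaw":0.9},{"slide":[-0.007,-0.0125,-0.005],"angular":[-0.001,0.028,0.033],"jaw":0.9},{"slide":[-0.008,-0.012,-0.005],"angular":[-0.001,0.028,0.033],"jaw":0.9},{"slide":[-0.009,-0.011,-0.006],"angular":[-0.001,0.028,0.033],"jaw":0.9},{"slide":[-0.009,-0.01,-0.007],"angular":[-0.001,0.028,0.033],"jaw":0.9},{"slide":[-0.01,-0.009,-0.008],"angular":[-0.001,0.028,0.033],"jaw":0.9},{"slide":[-0.01,-0.008,-0.009],"angular":[-0.001,0.028,0.033],"jaw":0.9},{"slide":[-0.01,-0.007,-0.01],"angular":[-0.001,0.028,0.033],"jaw":0.9},{"slide":[-0.009,-0.006,-0.0105],"angular":[-0.001,0.028,0.033],"jaw":0.9}])

```text
time_s: 12.4
tool_pos: [0.5921, -0.1327, 0.3502]
tool_rot: [163.9, -26.0, 115.7]
force: [0.9, 0.3, 0.3]
grip_width: 0.0784
grasp_force: 0.0
```

Emit:
step_arm(rows=[{"slide":[-0.009,-0.005,-0.011],"angular":[-0.001,0.028,0.033],"jaw":0.9},{"slide":[-0.008,-0.004,-0.012],"angular":[-0.001,0.028,0.033],"jaw":0.9},{"slide":[-0.008,-0.003,-0.013],"angular":[-0.001,0.028,0.033],"jaw":0.9},{"slide":[-0.007,-0.002,-0.0135],"angular":[-0.001,0.028,0.033],"jaw":0.9},{"slide":[0,0,0],"angular":[0,0,0],"jaw":0.9}])

```text
time_s: 13.02
tool_pos: [0.5882, -0.163, 0.3561]
tool_rot: [179.8, -49.7, 89.5]
force: [-0.2, -0.8, -0.1]
grip_width: 0.0782
grasp_force: 0.0
```

```bash
python3 - <<'E'
from ik import *
np.set_printoptions(precision=4,suppress=True)
p,R,o=now();print(p,np.round(o["qpos"],1),o["grip_width"])
np.save("L.npy",(lambda f:(print("fit res",f[1]),f[0])[1])(fit(D0())))
c=env.read_camera("side");cv2.imwrite("pics/s4.png",c[:,:,::-1])
t=env.read_camera("top");cv2.imwrite("pics/t4.png",t[:,:,::-1])
# did bottle move? difference vs initial around bottle/jar
for n,im,(x0,y0,x1,y1) in(("side",c,(287,200,325,280)),("top",t,(308,222,336,252))):
    a=cv2.imread(f"pics/{n}0.png")[y0:y1,x0:x1].astype(int);b=im[y0:y1,x0:x1,::-1].astype(int);print(n,"diff",np.abs(a-b).mean())
s=plan(ta(BG,90,50,.08),Ra(90,50,0),5,.9);chk(*s,5);s2=plan(ta(BG,90,50),s[1],6,.9,s)
E
```

```text
[ 0.5882 -0.163   0.3561] [ 32.7  28.7   3.7  68.6 -43.5 111.   30.3] 0.07821656294205802
fit res 0.0008366067681347955
side diff 12.981359649122806
top diff 5.531349206349207
mm,deg per row [32.6  0.1]
[{"slide": [-0.0156, 0.0016, 0.0634], "angular": [0.0005, 0.0003, 0.0002], "jaw": 0.9}, {"slide": [-0.0157, 0.0018, 0.0634], "angular": [0.0005, 0.0003, 0.0002], "jaw": 0.9}, {"slide": [-0.0157, 0.0019, 0.0633], "angular": [0.0005, 0.0003, 0.0002], "jaw": 0.9}, {"slide": [-0.0158, 0.002, 0.0633], "angular": [0.0005, 0.0003, 0.0002], "jaw": 0.9}, {"slide": [-0.0159, 0.0021, 0.0633], "angular": [0.0005, 0.0003, 0.0002], "jaw": 0.9}]
chk maxstep 4.7 err mm 0.0 q [ 27.  27.   1.  86. -43.  94.  36.]
mm,deg per row [13.3  0. ]
6 x {"slide": [0.0, -0.0, 0.0267], "angular": [0.0, 0.0, 0.0], "jaw": 0.9}
```

Emit:
step_arm(rows=[{"slide":[-0.0157,0.002,0.063],"angular":[0.0005,0,0],"jaw":0.95},{"slide":[-0.0157,0.002,0.063],"angular":[0.0005,0,0],"jaw":0.95},{"slide":[-0.0157,0.002,0.063],"angular":[0.0005,0,0],"jaw":0.95},{"slide":[-0.0157,0.002,0.063],"angular":[0.0005,0,0],"jaw":0.95},{"slide":[-0.0157,0.002,0.063],"angular":[0.0005,0,0],"jaw":0.95}])

```text
time_s: 13.75
tool_pos: [0.5953, -0.0626, 0.2281]
tool_rot: [179.5, -49.7, 90.6]
force: [-0.2, 0.0, -0.6]
grip_width: 0.0829
grasp_force: 0.0
```

Emit:
step_arm(rows=[{"slide":[0,0,0.027],"angular":[0,0,0],"jaw":0.95},{"slide":[0,0,0.027],"angular":[0,0,0],"jaw":0.95},{"slide":[0,0,0.027],"angular":[0,0,0],"jaw":0.95},{"slide":[0,0,0.027],"angular":[0,0,0],"jaw":0.95},{"slide":[0,0,0.027],"angular":[0,0,0],"jaw":0.95},{"slide":[0,0,0.025],"angular":[0,0,0],"jaw":0.95},{"slide":[0,0,0],"angular":[0,0,0],"jaw":0.95}])

```text
time_s: 14.62
tool_pos: [0.5946, -0.0018, 0.1751]
tool_rot: [179.9, -49.9, 90.2]
force: [0.4, -0.7, 0.5]
grip_width: 0.0829
grasp_force: 0.0
```

```bash
python3 - <<'E'
from ik import *
np.set_printoptions(precision=4,suppress=True)
p,R,o=now();print(p,ta(BG,90,50),o["force"],o["grip_width"])
print("grasp pt",R.apply([0,0,-.019])+p)
c=env.read_camera("side");cv2.imwrite("pics/s5.png",c[:,:,::-1]);t=env.read_camera("top");cv2.imwrite("pics/t5.png",t[:,:,::-1])
a=cv2.resize(c[150:310,230:430,::-1],None,fx=2.5,fy=2.5);b=cv2.resize(t[160:320,230:390,::-1],None,fx=2.5,fy=2.5)[:, :300]
cv2.imwrite("pics/v5.png",np.hstack([a,b]))
E
```

```text
[ 0.5946 -0.0018  0.1751] [ 0.5946 -0.003   0.1753] [ 0.4355 -0.7132  0.5369] 0.08294156900631187
grasp pt [ 0.5946 -0.0163  0.1873]
```

View pics/v5.png

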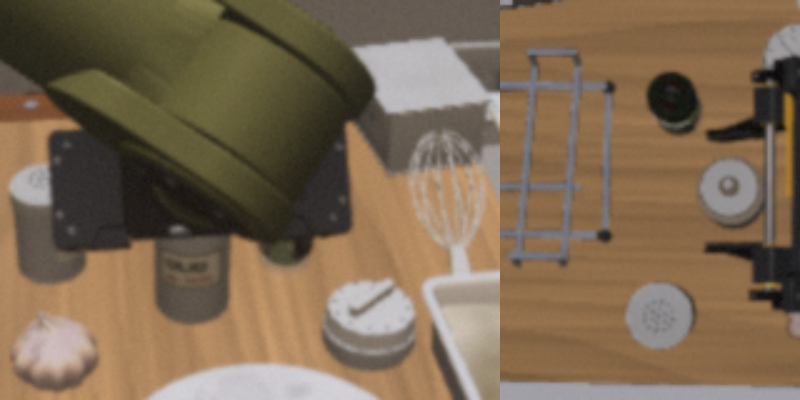

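Emit:
step_arm(rows=[{"slide":[0,0,0],"angular":[0,0,0],"jaw":0.75},{"slide":[0,0,0],"angular":[0,0,0],"jaw":0.55},{"slide":[0,0,0],"angular":[0,0,0],"jaw":0.5},{"slide":[0,0,0],"angular":[0,0,0],"jaw":0.5},{"slide":[0,0,0],"angular":[0,0,0],"jaw":0.5}], newtons=35)

```text
time_s: 15.35
tool_pos: [0.5952, -0.0032, 0.1758]
tool_rot: [179.8, -49.8, 90.2]
force: [0.9, -0.4, 0.7]
grip_width: 0.0539
grasp_force: 35.0
```

```bash
cat >> ik.py <<'E'
def lay(R,alpha=90,yawdeg=0):
    return E("z",yawdeg)*E("y",-75)*E("z",alpha)*R
E
python3 - <<'E'
from ik import *
np.set_printoptions(precision=4,suppress=True)
p,R,o=now();print(p,o["grip_width"],o["grasp_force"]);Rb=R
np.savez("grab_b.npz",p=p,R=R.as_quat())
up=p+[0,0,.17];s=plan(up,R,5,.5);q=chk(up,R,5)
Rf=lay(R,90,np.degrees(Q[2])-180);print("final rot err to Rt(25,180)",np.degrees((Rf.inv()*Rt(25,180)).magnitude()))
h=p-R.apply([0,0,.019]);print("grasp",h)
hov=pt(Q,0,.099,0,.0239)+[0,0,.13]
g=hov+Rf.apply([0,0,.019])
# intermediate path
n=18;q=chk(g,Rf,n,s,q);plan(g,Rf,n,.5,s)
E
```

```text
[ 0.5952 -0.0032  0.1758] 0.05387334998897683 34.99984019435942
mm,deg per row [34.  0.]
5 x {"slide": [0.052, 0.0002, -0.0439], "angular": [0.0, 0.0, 0.0], "jaw": 0.5}
chk maxstep 2.6 err mm 0.0 q [ 24.  20.  -1.  82. -45.  99.  24.]
final rot err to Rt(25,180) 0.16988380197970998
grasp [ 0.5952 -0.0177  0.1881]
chk maxstep 3.5 err mm 0.0 q [ -0.  -2. -18. 102.   9.  56.  68.]
mm,deg per row [8.4 6.2]
[{"slide": [0.0054, 0.0032, 0.0156], "angular": [0.0063, -0.0179, -0.0287], "jaw": 0.5}, {"slide": [0.0059, 0.004, 0.0152], "angular": [0.0063, -0.0179, -0.0287], "jaw": 0.5}, {"slide": [0.0064, 0.0049, 0.0148], "angular": [0.0063, -0.0179, -0.0287], "jaw": 0.5}, {"slide": [0.0067, 0.0058, 0.0143], "angular": [0.0063, -0.0179, -0.0287], "jaw": 0.5}, {"slide": [0.007, 0.0067, 0.0138], "angular": [0.0063, -0.0179, -0.0287], "jaw": 0.5}, {"slide": [0.0071, 0.0076, 0.0133], "angular": [0.0063, -0.0179, -0.0287], "jaw": 0.5}, {"slide": [0.0071, 0.0085, 0.0127], "angular": [0.0063, -0.0179, -0.0287], "jaw": 0.5}, {"slide": [0.007, 0.0094, 0.0122], "angular": [0.0063, -0.0179, -0.0287], "jaw"
[... 184 characters left out ...]
slide": [0.006, 0.0118, 0.0104], "angular": [0.0063, -0.0179, -0.0287], "jaw": 0.5}, {"slide": [0.0055, 0.0125, 0.0098], "angular": [0.0063, -0.0179, -0.0287], "jaw": 0.5}, {"slide": [0.0049, 0.0132, 0.0093], "angular": [0.0063, -0.0179, -0.0287], "jaw": 0.5}, {"slide": [0.0041, 0.0138, 0.0088], "angular": [0.0063, -0.0179, -0.0287], "jaw": 0.5}, {"slide": [0.0034, 0.0143, 0.0083], "angular": [0.0063, -0.0179, -0.0287], "jaw": 0.5}, {"slide": [0.0025, 0.0147, 0.0078], "angular": [0.0063, -0.0179, -0.0287], "jaw": 0.5}, {"slide": [0.0016, 0.0151, 0.0074], "angular": [0.0063, -0.0179, -0.0287], "jaw": 0.5}, {"slide": [0.0006, 0.0153, 0.0071], "angular": [0.0063, -0.0179, -0.0287], "jaw": 0.5}]
```

Emit:
step_arm(rows=[{"slide":[0.03,0,-0.025],"angular":[0,0,0],"jaw":0.5},{"slide":[0.06,0,-0.05],"angular":[0,0,0],"jaw":0.5},{"slide":[0.06,0,-0.05],"angular":[0,0,0],"jaw":0.5},{"slide":[0.06,0,-0.05],"angular":[0,0,0],"jaw":0.5},{"slide":[0.05,0,-0.045],"angular":[0,0,0],"jaw":0.5}])

```text
time_s: 15.98
tool_pos: [0.5944, -0.0032, 0.3488]
tool_rot: [179.7, -49.8, 90.4]
force: [0.0, 0.0, -1.9]
grip_width: 0.0543
grasp_force: 35.0
```

Emit:
step_arm(rows=[{"slide":[0.005,0.003,0.0155],"angular":[0.0063,-0.018,-0.0287],"jaw":0.5},{"slide":[0.006,0.004,0.015],"angular":[0.0063,-0.018,-0.0287],"jaw":0.5},{"slide":[0.0065,0.005,0.015],"angular":[0.0063,-0.018,-0.0287],"jaw":0.5},{"slide":[0.0065,0.006,0.014],"angular":[0.0063,-0.018,-0.0287],"jaw":0.5},{"slide":[0.007,0.0065,0.014],"angular":[0.0063,-0.018,-0.0287],"jaw":0.5},{"slide":[0.007,0.0075,0.013],"angular":[0.0063,-0.018,-0.0287],"jaw":0.5},{"slide":[0.007,0.0085,0.013],"angular":[0.0063,-0.018,-0.0287],"jaw":0.5},{"slide":[0.007,0.0095,0.012],"angular":[0.0063,-0.018,-0.0287],"jaw":0.5},{"slide":[0.007,0.01,0.0115],"angular":[0.0063,-0.018,-0.0287],"jaw":0.5}])

```text
time_s: 17.1
tool_pos: [0.6086, 0.0663, 0.3202]
tool_rot: [163.7, -11.6, 138.5]
force: [-0.4, 0.1, -2.3]
grip_width: 0.0542
grasp_force: 35.0
```

Emit:
step_arm(rows=[{"slide":[0.0065,0.011,0.011],"angular":[0.0063,-0.018,-0.0287],"jaw":0.5},{"slide":[0.006,0.012,0.0105],"angular":[0.0063,-0.018,-0.0287],"jaw":0.5},{"slide":[0.0055,0.0125,0.01],"angular":[0.0063,-0.018,-0.0287],"jaw":0.5},{"slide":[0.005,0.013,0.009],"angular":[0.0063,-0.018,-0.0287],"jaw":0.5},{"slide":[0.004,0.014,0.009],"angular":[0.0063,-0.018,-0.0287],"jaw":0.5},{"slide":[0.003,0.0145,0.008],"angular":[0.0063,-0.018,-0.0287],"jaw":0.5},{"slide":[0.0025,0.0145,0.008],"angular":[0.0063,-0.018,-0.0287],"jaw":0.5},{"slide":[0.0015,0.015,0.0075],"angular":[0.0063,-0.018,-0.0287],"jaw":0.5},{"slide":[0.0005,0.0155,0.007],"angular":[0.0063,-0.018,-0.0287],"jaw":0.5},{"slide":[0,0,0],"angular":[0,0,0],"jaw":0.5}])

```text
time_s: 18.35
tool_pos: [0.622, 0.1371, 0.2923]
tool_rot: [-179.9, 25.2, 179.9]
force: [0.5, -0.4, -1.8]
grip_width: 0.0541
grasp_force: 35.0
```

```bash
cat >> ik.py <<'E'
def local(p0,R0,gb,zb):
    """object base and axis in tool frame, from the grasp pose and the upright base position"""
    return R0.inv().apply(np.array(gb)-p0),R0.inv().apply([0,0,1])
E
python3 - <<'E'
from ik import *
np.set_printoptions(precision=4,suppress=True)
p,R,o=now();print(p,o["tool_rot"],o["grip_width"],np.round(o["force"],1))
z=np.load("grab_b.npz");R0=Ro.from_quat(z["R"])
b,a=local(z["p"],R0,[.5952,-.0177,.0925],0);base=p+R.apply(b);ax=R.apply(a);tip=base+.165*ax
print("base",base,"axis",ax,"tip",tip,"bay ex",bay(Q)[1])
o0,ex,ey,ez=bay(Q);M=np.array([ex,ey,ez]);print("base uvw",M@(base-o0),"want .005,0,.0239")
print("tip px top",proj("top",tip),"side",proj("side",tip))
Rf=E("z",0).from_matrix(np.eye(3))
Rf=lay(R0,90,np.degrees(Q[2])-180);print("rot fix",(R.inv()*Rf).as_rotvec()/np.pi)
c=env.read_camera("side");cv2.imwrite("pics/s6.png",c[:,:,::-1]);t=env.read_camera("top");cv2.imwrite("pics/t6.png",t[:,:,::-1])
im=[]
for n,q,(x0,y0,w,h) in(("side",c,(200,40,200,220)),("top",t,(150,150,200,200))):
    k=2;im_=cv2.resize(q[y0:y0+h,x0:x0+w,::-1],None,fx=k,fy=k)
    for X in(base,tip):
        u=(proj(n,X)[0]-[x0,y0])*k;cv2.circle(im_,(int(u[0]),int(u[1])),3,(0,0,255),-1)
    im.append(im_[:400])
cv2.imwrite("pics/v6.png",np.hstack(im))
E
```

```text
[0.622  0.1371 0.2923] [-179.9123   25.2003  179.9355] 0.05411317243947221 [ 0.5 -0.4 -1.8]
base [0.7062 0.1367 0.2848] axis [-0.9661  0.0046  0.2583] tip [0.5468 0.1374 0.3274] bay ex [-0.9659  0.0027  0.2588]
base uvw [ 0.0391 -0.0012  0.1489] want .005,0,.0239
tip px top [[230.1061 256.7874]] side [[273.1079 119.4556]]
rot fix [-0.0005  0.0002 -0.0004]
```

```bash
python3 - <<'E'
from ik import *
p,R,o=now();o0,ex,ey,ez=bay(Q)
s=plan(p+(.0052-.0391)*ex+.0012*ey-.100*ez,R*Ro.from_rotvec(np.pi*np.array([-.0005,.0002,-.0004])),8,.5)
chk(*s,8)
print("5mm along -ez in tool slide:",(R.inv().apply(-.005*ez)/.5).round(4),"ex 2mm:",(R.inv().apply(.002*ex)/.5).round(4))
E
```

```text
mm,deg per row [13.2  0. ]
8 x {"slide": [0.0097, -0.0003, 0.0246], "angular": [-0.0001, 0.0, -0.0001], "jaw": 0.5}
chk maxstep 1.6 err mm 0.0 q [ -1.   2. -18. 110.  13.  44.  63.]
5mm along -ez in tool slide: [0.0065 0.     0.0076] ex 2mm: [ 0.0031 -0.     -0.0026]
```

Emit:
step_arm(rows=[{"slide":[0.0097,-0.0003,0.0246],"angular":[0,0,0],"jaw":0.5},{"slide":[0.0097,-0.0003,0.0246],"angular":[0,0,0],"jaw":0.5},{"slide":[0.0097,-0.0003,0.0246],"angular":[0,0,0],"jaw":0.5},{"slide":[0.0097,-0.0003,0.0246],"angular":[0,0,0],"jaw":0.5},{"slide":[0.0097,-0.0003,0.0246],"angular":[0,0,0],"jaw":0.5},{"slide":[0.0097,-0.0003,0.0246],"angular":[0,0,0],"jaw":0.5},{"slide":[0.0097,-0.0003,0.0246],"angular":[0,0,0],"jaw":0.5},{"slide":[0.0097,-0.0003,0.0246],"angular":[0,0,0],"jaw":0.5},{"slide":[0,0,0],"angular":[0,0,0],"jaw":0.5}])

```text
time_s: 19.58
tool_pos: [0.6302, 0.1335, 0.185]
tool_rot: [-179.8, 25.2, 179.9]
force: [0.3, 0.1, -1.8]
grip_width: 0.0544
grasp_force: 35.0
```

Emit:
step_arm(rows=[{"slide":[0.0065,0,0.0076],"angular":[0,0,0],"jaw":0.5},{"slide":[0.0065,0,0.0076],"angular":[0,0,0],"jaw":0.5},{"slide":[0.0026,0,0.003],"angular":[0,0,0],"jaw":0.5},{"slide":[0.0026,0,0.003],"angular":[0,0,0],"jaw":0.5},{"slide":[0,0,0],"angular":[0,0,0],"jaw":0.5}])

```text
time_s: 20.2
tool_pos: [0.6273, 0.1338, 0.1734]
tool_rot: [-179.9, 25.3, 179.9]
force: [-0.2, -0.2, -2.0]
grip_width: 0.0542
grasp_force: 35.0
```

```bash
cat > uvw.py <<'E'
from ik import *
import sys
np.set_printoptions(precision=4,suppress=True)
j=sys.argv[1]=="j";z=np.load(f"grab_{sys.argv[1]}.npz");R0=Ro.from_quat(z["R"]);p,R,o=now()
g0=z["p"]-R0.apply([0,0,.019]);b,a=local(z["p"],R0,z["b"] if "b" in z else [g0[0],g0[1],.0925],0)
o0,ex,ey,ez=bay(Q,j);M=np.array([ex,ey,ez]);print("base uvw mm",1000*M@(p+R.apply(b)-o0),"axis",M@R.apply(a),"F uvw",M@np.array(o["force"]),"grip",o["grip_width"])
E
python3 uvw.py b
```

```text
base uvw mm [ 3.2723  2.2674 35.6904] axis [ 1.     -0.0036 -0.0027] F uvw [-0.2915  0.1885 -2.0025] grip 0.054174161775280394
```

Emit:
step_arm(rows=[{"slide":[0.0031,0.004,-0.0026],"angular":[0,0,0],"jaw":0.5},{"slide":[0.0026,0,0.003],"angular":[0,0,0],"jaw":0.5},{"slide":[0.0026,0,0.003],"angular":[0,0,0],"jaw":0.5},{"slide":[0.0026,0,0.003],"angular":[0,0,0],"jaw":0.5},{"slide":[0,0,0],"angular":[0,0,0],"jaw":0.5}])

```text
time_s: 20.82
tool_pos: [0.6236, 0.1357, 0.1678]
tool_rot: [-179.9, 25.3, 179.9]
force: [-0.0, -0.9, -1.8]
grip_width: 0.0544
grasp_force: 35.0
```

Emit:
step_arm(rows=[{"slide":[0.0026,0,0.003],"angular":[0,0,0],"jaw":0.5},{"slide":[0.0013,0,0.0015],"angular":[0,0,0],"jaw":0.5},{"slide":[0,0,0],"angular":[0,0,0],"jaw":0.5}])

```text
time_s: 21.2
tool_pos: [0.6229, 0.1358, 0.1652]
tool_rot: [-179.9, 25.3, 179.9]
force: [-0.3, 0.5, -1.5]
grip_width: 0.0542
grasp_force: 35.0
```

```bash
python3 uvw.py b
```

```text
base uvw mm [ 5.4138  0.2269 26.5669] axis [ 1.     -0.0035 -0.0024] F uvw [-0.1219 -0.4826 -1.4686] grip 0.05419656363690451
```

Emit:
step_arm(rows=[{"slide":[0.0013,0,0.0015],"angular":[0,0,0],"jaw":0.5},{"slide":[0.0013,0,0.0015],"angular":[0,0,0],"jaw":0.5},{"slide":[0,0,0],"angular":[0,0,0],"jaw":0.5}])

```text
time_s: 21.58
tool_pos: [0.6224, 0.1358, 0.1633]
tool_rot: [-179.9, 25.3, 179.9]
force: [-0.0, 0.5, -2.2]
grip_width: 0.0548
grasp_force: 35.0
```

Emit:
step_arm(rows=[{"slide":[0.0013,0,0.0015],"angular":[0,0,0],"jaw":0.5},{"slide":[0,0,0],"angular":[0,0,0],"jaw":0.5}])

```text
time_s: 21.82
tool_pos: [0.6221, 0.1358, 0.1623]
tool_rot: [-179.9, 25.3, 179.9]
force: [-0.2, 0.3, -2.2]
grip_width: 0.0539
grasp_force: 35.0
```

```bash
python3 uvw.py b
```

```text
base uvw mm [ 5.4511  0.2836 23.639 ] axis [ 1.     -0.0037 -0.0025] F uvw [-0.3864 -0.3313 -2.1551] grip 0.053916670050037536
```

Emit:
step_arm(rows=[{"slide":[0.0013,0,0.0015],"angular":[0,0,0],"jaw":0.5},{"slide":[0.0013,0,0.0015],"angular":[0,0,0],"jaw":0.5},{"slide":[0,0,0],"angular":[0,0,0],"jaw":0.5}])

```text
time_s: 22.2
tool_pos: [0.6225, 0.1363, 0.1616]
tool_rot: [-179.9, 25.4, 179.9]
force: [0.2, 1.2, 0.3]
grip_width: 0.0541
grasp_force: 35.0
```

Emit:
step_arm(rows=[{"slide":[0.0013,0,0.0015],"angular":[0,0,0],"jaw":0.5},{"slide":[0,0,0],"angular":[0,0,0],"jaw":0.5}])

```text
time_s: 22.45
tool_pos: [0.6226, 0.1366, 0.1612]
tool_rot: [-179.9, 25.5, 179.9]
force: [1.4, 1.6, 5.2]
grip_width: 0.054
grasp_force: 35.0
```

```bash
python3 uvw.py b
```

```text
base uvw mm [ 4.728  -0.6394 22.9995] axis [ 1.     -0.0026 -0.0061] F uvw [-0.001  -1.6142  5.407 ] grip 0.053999321875845
```

Emit:
step_arm(rows=[{"slide":[0,0,0],"angular":[0,0,0],"jaw":0.64},{"slide":[0,0,0],"angular":[0,0,0],"jaw":0.66},{"slide":[0,0,0],"angular":[0,0,0],"jaw":0.7},{"slide":[0,0,0],"angular":[0,0,0],"jaw":0.75},{"slide":[0,0,0],"angular":[0,0,0],"jaw":0.75}])

```text
time_s: 23.08
tool_pos: [0.6208, 0.1348, 0.1588]
tool_rot: [-179.8, 25.2, 179.8]
force: [-0.0, -0.3, -0.0]
grip_width: 0.0645
grasp_force: 0.0
```

```bash
python3 - <<'E'
from ik import *
np.set_printoptions(precision=4,suppress=True)
p,R,o=now();print(p,o["grip_width"],np.round(o["force"],1))
# jar from top view: cap disc
im=cv2.imread("pics/t5.png");y0,x0=185,285;c=im[y0:y0+32,x0:x0+30];m=(c.max(2)<60).astype(np.uint8)
k=max(cv2.findContours(m,0,2)[0],key=cv2.contourArea);(cx,cy),r=cv2.minEnclosingCircle(k);print("cap",cx+x0,cy+y0,r,atz("top",(cx+x0,cy+y0),.197))
print(atz("top",T(476,138),.197))
back=p-R.apply([0,0,.16]);s=plan(back,R,5,.75);q=chk(back,R,5)
A=90
via=[ta(JG,A,70,.14,.014)+[0,0,.12],Ra(A,70,0)]
q=chk(via[0],via[1],20,s,q);v=plan(*via,20,.9,s)
E
```

```text
[0.6208 0.1348 0.1588] 0.06445264166862574 [-0.  -0.3 -0. ]
cap 298.9809160232544 201.20228958129883 12.36213493347168 [0.6639 0.0306 0.197 ]
[0.6673 0.0306 0.197 ]
mm,deg per row [32.  0.]
5 x {"slide": [0.0, 0.0, -0.064], "angular": [0.0, 0.0, 0.0], "jaw": 0.75}
chk maxstep 3.8 err mm 0.0 q [ -2. -12. -18. 109.   6.  58.  67.]
chk maxstep 4.1 err mm 0.0 q [ 31.  41.   1.  65. -60. 112.  28.]
mm,deg per row [12.7  6.2]
[{"slide": [-0.0118, -0.0223, 0.0023], "angular": [-0.0105, 0.0204, 0.0253], "jaw": 0.9}, {"slide": [-0.0137, -0.0214, 0.0008], "angular": [-0.0105, 0.0204, 0.0253], "jaw": 0.9}, {"slide": [-0.0153, -0.0202, -0.0008], "angular": [-0.0105, 0.0204, 0.0253], "jaw": 0.9}, {"slide": [-0.0168, -0.0189, -0.0025], "angular": [-0.0105, 0.0204, 0.0253], "jaw": 0.9}, {"slide": [-0.018, -0.0174, -0.0042], "angular": [-0.0105, 0.0204, 0.0253], "jaw": 0.9}, {"slide": [-0.019, -0.0157, -0.0059], "angular": [-0.0105, 0.0204, 0.0253], "jaw": 0.9}, {"slide": [-0.0198, -0.014, -0.0077], "angular": [-0.0105, 0.0204, 0.0253], "jaw": 0.9}, {"slide": [-0.0203, -0.0121, -0.0094], "angular": 
[... 406 characters left out ...]
: [-0.0188, -0.0019, -0.017], "angular": [-0.0105, 0.0204, 0.0253], "jaw": 0.9}, {"slide": [-0.0177, 0.0001, -0.0182], "angular": [-0.0105, 0.0204, 0.0253], "jaw": 0.9}, {"slide": [-0.0164, 0.0021, -0.0192], "angular": [-0.0105, 0.0204, 0.0253], "jaw": 0.9}, {"slide": [-0.0149, 0.004, -0.0201], "angular": [-0.0105, 0.0204, 0.0253], "jaw": 0.9}, {"slide": [-0.0132, 0.0058, -0.0209], "angular": [-0.0105, 0.0204, 0.0253], "jaw": 0.9}, {"slide": [-0.0113, 0.0075, -0.0214], "angular": [-0.0105, 0.0204, 0.0253], "jaw": 0.9}, {"slide": [-0.0093, 0.009, -0.0218], "angular": [-0.0105, 0.0204, 0.0253], "jaw": 0.9}, {"slide": [-0.0071, 0.0104, -0.022], "angular": [-0.0105, 0.0204, 0.0253], "jaw": 0.9}]
```

Emit:
step_arm(rows=[{"slide":[0,0,-0.03],"angular":[0,0,0],"jaw":0.75},{"slide":[0,0,-0.06],"angular":[0,0,0],"jaw":0.75},{"slide":[0,0,-0.08],"angular":[0,0,0],"jaw":0.75},{"slide":[0,0,-0.08],"angular":[0,0,0],"jaw":0.8},{"slide":[0,0,-0.07],"angular":[0,0,0],"jaw":0.9}])

```text
time_s: 23.7
tool_pos: [0.552, 0.1364, 0.3069]
tool_rot: [-179.9, 25.4, 179.9]
force: [0.4, 0.2, -0.8]
grip_width: 0.0734
grasp_force: 0.0
```

Emit:
step_arm(rows=[{"slide":[-0.012,-0.022,0.002],"angular":[-0.0105,0.0204,0.0253],"jaw":0.9},{"slide":[-0.014,-0.021,0.001],"angular":[-0.0105,0.0204,0.0253],"jaw":0.9},{"slide":[-0.015,-0.02,-0.001],"angular":[-0.0105,0.0204,0.0253],"jaw":0.9},{"slide":[-0.017,-0.019,-0.0025],"angular":[-0.0105,0.0204,0.0253],"jaw":0.9},{"slide":[-0.018,-0.017,-0.004],"angular":[-0.0105,0.0204,0.0253],"jaw":0.9},{"slide":[-0.019,-0.016,-0.006],"angular":[-0.0105,0.0204,0.0253],"jaw":0.9},{"slide":[-0.02,-0.014,-0.008],"angular":[-0.0105,0.0204,0.0253],"jaw":0.9},{"slide":[-0.02,-0.012,-0.0095],"angular":[-0.0105,0.0204,0.0253],"jaw":0.9},{"slide":[-0.0205,-0.01,-0.011],"angular":[-0.0105,0.0204,0.0253],"jaw":0.9},{"slide":[-0.0205,-0.008,-0.013],"angular":[-0.0105,0.0204,0.0253],"jaw":0.9}])

```text
time_s: 24.95
tool_pos: [0.6114, 0.0246, 0.3211]
tool_rot: [157.7, -20.9, 143.3]
force: [-0.1, 0.2, -1.0]
grip_width: 0.0783
grasp_force: 0.0
```

Emit:
step_arm(rows=[{"slide":[-0.02,-0.006,-0.014],"angular":[-0.0105,0.0204,0.0253],"jaw":0.9},{"slide":[-0.0195,-0.004,-0.0155],"angular":[-0.0105,0.0204,0.0253],"jaw":0.9},{"slide":[-0.019,-0.002,-0.017],"angular":[-0.0105,0.0204,0.0253],"jaw":0.9},{"slide":[-0.018,0,-0.018],"angular":[-0.0105,0.0204,0.0253],"jaw":0.9},{"slide":[-0.0165,0.002,-0.019],"angular":[-0.0105,0.0204,0.0253],"jaw":0.9},{"slide":[-0.015,0.004,-0.02],"angular":[-0.0105,0.0204,0.0253],"jaw":0.9},{"slide":[-0.013,0.006,-0.021],"angular":[-0.0105,0.0204,0.0253],"jaw":0.9},{"slide":[-0.011,0.0075,-0.0215],"angular":[-0.0105,0.0204,0.0253],"jaw":0.9},{"slide":[-0.009,0.009,-0.022],"angular":[-0.0105,0.0204,0.0253],"jaw":0.9},{"slide":[-0.007,0.0105,-0.022],"angular":[-0.0105,0.0204,0.0253],"jaw":0.9}])

```text
time_s: 26.2
tool_pos: [0.6697, -0.0872, 0.3357]
tool_rot: [179.6, -70.2, 90.5]
force: [0.7, 0.1, -0.2]
grip_width: 0.0783
grasp_force: 0.0
```

```bash
sed -i 's/JG=.*/JG=np.array([.667,.0304,.1705])/' ik.py; python3 - <<'E'
from ik import *
np.set_printoptions(precision=4,suppress=True)
p,R,o=now();print(p,o["tool_rot"],np.round(o["qpos"]),o["time_s"])
t=env.read_camera("top")[:,:,::-1];s_=env.read_camera("side")[:,:,::-1];cv2.imwrite("pics/t7.png",t);cv2.imwrite("pics/s7.png",s_)
s=plan(ta(JG,90,70,.07,.014),Ra(90,70,0),7,.9);q=chk(*s,7)
s2=plan(ta(JG,90,70,0,.014),s[1],6,.9,s);chk(*s2,6,s,q)
E
```

```text
[ 0.6697 -0.0872  0.3357] [179.5959 -70.2202  90.5051] [ 30.  41.   2.  66. -61. 112.  28.] 26.2
mm,deg per row [22.6  0. ]
[{"slide": [-0.032, -0.0006, 0.0319], "angular": [-0.0, -0.0001, -0.0], "jaw": 0.9}, {"slide": [-0.032, -0.0006, 0.0319], "angular": [-0.0, -0.0001, -0.0], "jaw": 0.9}, {"slide": [-0.0319, -0.0006, 0.0319], "angular": [-0.0, -0.0001, -0.0], "jaw": 0.9}, {"slide": [-0.0319, -0.0006, 0.032], "angular": [-0.0, -0.0001, -0.0], "jaw": 0.9}, {"slide": [-0.0319, -0.0006, 0.032], "angular": [-0.0, -0.0001, -0.0], "jaw": 0.9}, {"slide": [-0.0319, -0.0006, 0.032], "angular": [-0.0, -0.0001, -0.0], "jaw": 0.9}, {"slide": [-0.0319, -0.0006, 0.032], "angular": [-0.0, -0.0001, -0.0], "jaw": 0.9}]
chk maxstep 2.0 err mm 0.0 q [ 26.  44.   1.  77. -59. 101.  40.]
mm,deg per row [11.7  0. ]
6 x {"slide": [0.0, -0.0, 0.0233], "angular": [0.0, 0.0, 0.0], "jaw": 0.9}
chk maxstep 1.0 err mm 0.0 q [ 22.  43.  -0.  83. -61.  95.  41.]
```

Emit:
step_arm(rows=[{"slide":[-0.032,-0.0006,0.032],"angular":[0,0,0],"jaw":0.9},{"slide":[-0.032,-0.0006,0.032],"angular":[0,0,0],"jaw":0.9},{"slide":[-0.032,-0.0006,0.032],"angular":[0,0,0],"jaw":0.9},{"slide":[-0.032,-0.0006,0.032],"angular":[0,0,0],"jaw":0.9},{"slide":[-0.032,-0.0006,0.032],"angular":[0,0,0],"jaw":0.9},{"slide":[-0.032,-0.0006,0.032],"angular":[0,0,0],"jaw":0.9},{"slide":[-0.032,-0.0006,0.032],"angular":[0,0,0],"jaw":0.9}])

```text
time_s: 27.18
tool_pos: [0.6677, -0.0186, 0.1898]
tool_rot: [179.6, -70.1, 90.6]
force: [0.3, 0.0, 0.3]
grip_width: 0.0786
grasp_force: 0.0
```

Emit:
step_arm(rows=[{"slide":[0,0,0.0233],"angular":[0,0,0],"jaw":0.9},{"slide":[0,0,0.0233],"angular":[0,0,0],"jaw":0.9},{"slide":[0,0,0.0233],"angular":[0,0,0],"jaw":0.9},{"slide":[0,0,0.0233],"angular":[0,0,0],"jaw":0.9},{"slide":[0,0,0.0233],"angular":[0,0,0],"jaw":0.9},{"slide":[0,0,0.0233],"angular":[0,0,0],"jaw":0.9},{"slide":[0,0,0],"angular":[0,0,0],"jaw":0.9}])

```text
time_s: 28.05
tool_pos: [0.6671, 0.048, 0.1674]
tool_rot: [179.6, -70.2, 90.6]
force: [-1.1, -0.6, -1.0]
grip_width: 0.0785
grasp_force: 0.0
```

Emit:
step_arm(rows=[{"slide":[0,0,0],"angular":[0,0,0],"jaw":0.65},{"slide":[0,0,0],"angular":[0,0,0],"jaw":0.52},{"slide":[0,0,0],"angular":[0,0,0],"jaw":0.46},{"slide":[0,0,0],"angular":[0,0,0],"jaw":0.38},{"slide":[0,0,0],"angular":[0,0,0],"jaw":0.38},{"slide":[0,0,0],"angular":[0,0,0],"jaw":0.38}], newtons=22)

```text
time_s: 28.8
tool_pos: [0.6677, 0.0464, 0.1676]
tool_rot: [179.5, -70.1, 90.7]
force: [0.3, -0.7, 0.1]
grip_width: 0.0404
grasp_force: 21.8
```

```bash
python3 - <<'E'
from ik import *
np.set_printoptions(precision=4,suppress=True)
p,R,o=now();print(p,o["tool_rot"],o["grip_width"],o["grasp_force"],o["force"])
t=env.read_camera("top")[:,:,::-1];cv2.imwrite("pics/t8.png",t)
im=t;y0,x0=185,285;c=im[y0:y0+32,x0:x0+26];m=(c.max(2)<60).astype(np.uint8)
b=np.array([p[0],.0304,.0925])   # x centred by the fingers
np.savez("grab_j.npz",p=p,R=R.as_quat(),b=b)
up=p+[0,0,.2];s=plan(up,R,6,.38);q=chk(up,R,6)
Rf=lay(R,90,np.degrees(Q[2])-180);print("rot",np.degrees((Rf.inv()*Rt(5,180)).magnitude()))
bl,al=local(p,R,b,0)
tgt=pt(Q,1,.005,0,.0187)+.13*bay(Q,1)[3]-Rf.apply(bl)
q=chk(tgt,Rf,20,s,q);plan(tgt,Rf,20,.38,s);print(tgt)
E
```

```text
[0.6677 0.0464 0.1676] [179.4894 -70.125   90.6719] 0.04043050566826896 21.763372933128267 [ 0.3093 -0.7     0.1448]
mm,deg per row [33.3  0. ]
6 x {"slide": [0.0627, 0.0002, -0.0227], "angular": [-0.0, -0.0, -0.0], "jaw": 0.38}
chk maxstep 3.0 err mm 0.0 q [ 23.  31.  -1.  76. -63. 103.  25.]
rot 0.1975580967599773
chk maxstep 3.8 err mm 0.0 q [-16.  20.  -7.  75.   4.  81.  67.]
mm,deg per row [9.8 5.6]
[{"slide": [-0.0023, -0.0005, 0.0194], "angular": [0.0143, -0.0161, -0.0223], "jaw": 0.38}, {"slide": [-0.0014, 0.0003, 0.0195], "angular": [0.0143, -0.0161, -0.0223], "jaw": 0.38}, {"slide": [-0.0004, 0.0011, 0.0195], "angular": [0.0143, -0.0161, -0.0223], "jaw": 0.38}, {"slide": [0.0005, 0.002, 0.0194], "angular": [0.0143, -0.0161, -0.0223], "jaw": 0.38}, {"slide": [0.0013, 0.0029, 0.0193], "angular": [0.0143, -0.0161, -0.0223], "jaw": 0.38}, {"slide": [0.002, 0.0039, 0.019], "angular": [0.0143, -0.0161, -0.0223], "jaw": 0.38}, {"slide": [0.0027, 0.0049, 0.0187], "angular": [0.0143, -0.0161, -0.0223], "jaw": 0.38}, {"slide": [0.0032, 0.0059, 0.0183], "angular": [0.0143, -0.0161, -
[... 408 characters left out ...]
153], "angular": [0.0143, -0.0161, -0.0223], "jaw": 0.38}, {"slide": [0.0045, 0.0122, 0.0146], "angular": [0.0143, -0.0161, -0.0223], "jaw": 0.38}, {"slide": [0.0043, 0.0131, 0.0138], "angular": [0.0143, -0.0161, -0.0223], "jaw": 0.38}, {"slide": [0.004, 0.014, 0.013], "angular": [0.0143, -0.0161, -0.0223], "jaw": 0.38}, {"slide": [0.0037, 0.0149, 0.0121], "angular": [0.0143, -0.0161, -0.0223], "jaw": 0.38}, {"slide": [0.0032, 0.0156, 0.0113], "angular": [0.0143, -0.0161, -0.0223], "jaw": 0.38}, {"slide": [0.0026, 0.0163, 0.0104], "angular": [0.0143, -0.0161, -0.0223], "jaw": 0.38}, {"slide": [0.002, 0.0169, 0.0095], "angular": [0.0143, -0.0161, -0.0223], "jaw": 0.38}]
[0.6627 0.2206 0.2797]
```

Emit:
step_arm(rows=[{"slide":[0.03,0,-0.011],"angular":[0,0,0],"jaw":0.38},{"slide":[0.07,0,-0.025],"angular":[0,0,0],"jaw":0.38},{"slide":[0.075,0,-0.027],"angular":[0,0,0],"jaw":0.38},{"slide":[0.075,0,-0.027],"angular":[0,0,0],"jaw":0.38},{"slide":[0.075,0,-0.027],"angular":[0,0,0],"jaw":0.38},{"slide":[0.05,0,-0.018],"angular":[0,0,0],"jaw":0.38}])

```text
time_s: 29.6
tool_pos: [0.6667, 0.0468, 0.3703]
tool_rot: [179.0, -70.1, 91.2]
force: [0.9, 0.1, -0.6]
grip_width: 0.0405
grasp_force: 21.8
```

Emit:
step_arm(rows=[{"slide":[-0.002,-0.0005,0.0195],"angular":[0.0143,-0.0161,-0.0223],"jaw":0.38},{"slide":[-0.0015,0,0.0195],"angular":[0.0143,-0.0161,-0.0223],"jaw":0.38},{"slide":[-0.0005,0.001,0.0195],"angular":[0.0143,-0.0161,-0.0223],"jaw":0.38},{"slide":[0.0005,0.002,0.0195],"angular":[0.0143,-0.0161,-0.0223],"jaw":0.38},{"slide":[0.0015,0.003,0.019],"angular":[0.0143,-0.0161,-0.0223],"jaw":0.38},{"slide":[0.002,0.004,0.019],"angular":[0.0143,-0.0161,-0.0223],"jaw":0.38},{"slide":[0.0025,0.005,0.0185],"angular":[0.0143,-0.0161,-0.0223],"jaw":0.38},{"slide":[0.003,0.006,0.0185],"angular":[0.0143,-0.0161,-0.0223],"jaw":0.38},{"slide":[0.0035,0.007,0.018],"angular":[0.0143,-0.0161,-0.0223],"jaw":0.38},{"slide":[0.004,0.008,0.0175],"angular":[0.0143,-0.0161,-0.0223],"jaw":0.38}])

```text
time_s: 30.85
tool_pos: [0.6642, 0.1342, 0.3237]
tool_rot: [161.1, -31.0, 145.4]
force: [-0.2, -0.8, -1.0]
grip_width: 0.0401
grasp_force: 21.8
```

Emit:
step_arm(rows=[{"slide":[0.0045,0.009,0.0165],"angular":[0.0143,-0.0161,-0.0223],"jaw":0.38},{"slide":[0.0045,0.01,0.016],"angular":[0.0143,-0.0161,-0.0223],"jaw":0.38},{"slide":[0.0045,0.011,0.0155],"angular":[0.0143,-0.0161,-0.0223],"jaw":0.38},{"slide":[0.0045,0.012,0.0145],"angular":[0.0143,-0.0161,-0.0223],"jaw":0.38},{"slide":[0.0045,0.013,0.014],"angular":[0.0143,-0.0161,-0.0223],"jaw":0.38},{"slide":[0.004,0.014,0.013],"angular":[0.0143,-0.0161,-0.0223],"jaw":0.38},{"slide":[0.0035,0.015,0.012],"angular":[0.0143,-0.0161,-0.0223],"jaw":0.38},{"slide":[0.003,0.0155,0.0115],"angular":[0.0143,-0.0161,-0.0223],"jaw":0.38},{"slide":[0.0025,0.0165,0.0105],"angular":[0.0143,-0.0161,-0.0223],"jaw":0.38},{"slide":[0.002,0.017,0.0095],"angular":[0.0143,-0.0161,-0.0223],"jaw":0.38}])

```text
time_s: 32.1
tool_pos: [0.6612, 0.2216, 0.2799]
tool_rot: [180.0, 5.0, -179.8]
force: [0.3, 1.1, -1.5]
grip_width: 0.0406
grasp_force: 21.8
```

```bash
python3 uvw.py j; python3 - <<'E'
from ik import *
np.set_printoptions(precision=4,suppress=True)
z=np.load("grab_j.npz");R0=Ro.from_quat(z["R"]);p,R,o=now();print(p,o["time_s"],o["grip_width"])
Rf=lay(R0,90,np.degrees(Q[2])-180);bl,al=local(z["p"],R0,z["b"],0)
ez=bay(Q,1)[3]
tgt=pt(Q,1,.005,0,.0187)+.022*ez-Rf.apply(bl)
s=plan(tgt,Rf,8,.38);chk(*s,8)
print("-1mm ez:",(Rf.inv().apply(-.001*ez)/.5).round(5),"ex1mm",(Rf.inv().apply(.001*bay(Q,1)[1])/.5).round(5))
t=env.read_camera("top")[:,:,::-1];c=env.read_camera("side")[:,:,::-1];cv2.imwrite("pics/t9.png",t);cv2.imwrite("pics/s9.png",c)
a=cv2.resize(c[60:260,200:400],None,fx=2,fy=2);b=cv2.resize(t[160:360,150:350],None,fx=2,fy=2);cv2.imwrite("pics/v9.png",np.hstack([a,b]))
E
```

```text
base uvw mm [  6.5037  -1.2083 148.5963] axis [ 1.      0.0039 -0.0015] F uvw [-0.6666 -1.1447 -1.4109] grip 0.04063208018279178
[0.6612 0.2216 0.2799] 32.1 0.04063208018279178
mm,deg per row [13.5  0. ]
[{"slide": [0.0089, -0.0002, 0.0255], "angular": [0.0001, 0.0001, 0.0001], "jaw": 0.38}, {"slide": [0.0088, -0.0002, 0.0255], "angular": [0.0001, 0.0001, 0.0001], "jaw": 0.38}, {"slide": [0.0088, -0.0002, 0.0255], "angular": [0.0001, 0.0001, 0.0001], "jaw": 0.38}, {"slide": [0.0088, -0.0002, 0.0255], "angular": [0.0001, 0.0001, 0.0001], "jaw": 0.38}, {"slide": [0.0088, -0.0002, 0.0255], "angular": [0.0001, 0.0001, 0.0001], "jaw": 0.38}, {"slide": [0.0088, -0.0002, 0.0255], "angular": [0.0001, 0.0001, 0.0001], "jaw": 0.38}, {"slide": [0.0088, -0.0002, 0.0255], "angular": [0.0001, 0.0001, 0.0001], "jaw": 0.38}, {"slide": [0.0088, -0.0002, 0.0255], "angular": [0.0001, 0.0001, 0.0001], "jaw": 0.38}]
chk maxstep 1.9 err mm 0.0 q [-17.  19.  -7.  88.   5.  69.  65.]
-1mm ez: [0.0007 0.     0.0019] ex1mm [ 0.0019  0.     -0.0007]
```

Emit:
step_arm(rows=[{"slide":[0.0088,-0.0002,0.0255],"angular":[0,0,0],"jaw":0.38},{"slide":[0.0088,-0.0002,0.0255],"angular":[0,0,0],"jaw":0.38},{"slide":[0.0088,-0.0002,0.0255],"angular":[0,0,0],"jaw":0.38},{"slide":[0.0088,-0.0002,0.0255],"angular":[0,0,0],"jaw":0.38},{"slide":[0.0088,-0.0002,0.0255],"angular":[0,0,0],"jaw":0.38},{"slide":[0.0088,-0.0002,0.0255],"angular":[0,0,0],"jaw":0.38},{"slide":[0.0088,-0.0002,0.0255],"angular":[0,0,0],"jaw":0.38},{"slide":[0.0088,-0.0002,0.0255],"angular":[0,0,0],"jaw":0.38},{"slide":[0,0,0],"angular":[0,0,0],"jaw":0.38}])

```text
time_s: 33.33
tool_pos: [0.6344, 0.22, 0.1727]
tool_rot: [180.0, 4.7, -179.8]
force: [-0.0, 0.1, -1.7]
grip_width: 0.04
grasp_force: 21.8
```

Emit:
step_arm(rows=[{"slide":[0.0035,0,0.0094],"angular":[0,0,0],"jaw":0.38},{"slide":[0.0035,0,0.0094],"angular":[0,0,0],"jaw":0.38},{"slide":[0.0021,0,0.0057],"angular":[0,0,0],"jaw":0.38},{"slide":[0.0014,0,0.0038],"angular":[0,0,0],"jaw":0.38},{"slide":[0,0,0],"angular":[0,0,0],"jaw":0.38}])

```text
time_s: 33.95
tool_pos: [0.6314, 0.2202, 0.1596]
tool_rot: [179.9, 4.9, -179.9]
force: [-0.5, -0.3, -1.2]
grip_width: 0.0404
grasp_force: 21.8
```

```bash
python3 uvw.py j
```

```text
base uvw mm [ 4.143   0.3549 24.6312] axis [1.     0.0025 0.0001] F uvw [ 0.1331  0.304  -1.2735] grip 0.04037067538286865
```

Emit:
step_arm(rows=[{"slide":[0.0037,0,0.0033],"angular":[0,0,0],"jaw":0.38},{"slide":[0.0007,0,0.0019],"angular":[0,0,0],"jaw":0.38},{"slide":[0.0007,0,0.0019],"angular":[0,0,0],"jaw":0.38},{"slide":[0,0,0],"angular":[0,0,0],"jaw":0.38}])

```text
time_s: 34.45
tool_pos: [0.6292, 0.2202, 0.1559]
tool_rot: [179.9, 4.9, -179.9]
force: [0.4, -0.1, -1.5]
grip_width: 0.0402
grasp_force: 21.8
```

Emit:
step_arm(rows=[{"slide":[0.0007,0,0.0019],"angular":[0,0,0],"jaw":0.38},{"slide":[0.0007,0,0.0019],"angular":[0,0,0],"jaw":0.38},{"slide":[0,0,0],"angular":[0,0,0],"jaw":0.38}])

```text
time_s: 34.83
tool_pos: [0.629, 0.2204, 0.1545]
tool_rot: [179.9, 4.9, -179.9]
force: [0.2, 0.4, 0.4]
grip_width: 0.0404
grasp_force: 21.8
```

```bash
python3 uvw.py j
```

```text
base uvw mm [ 5.1322  0.2231 19.0877] axis [ 1.      0.0026 -0.0009] F uvw [-0.0971 -0.4291  0.4658] grip 0.04035670400197175
```

Emit:
step_arm(rows=[{"slide":[0.0006,0,0.0016],"angular":[0,0,0],"jaw":0.38},{"slide":[0,0,0],"angular":[0,0,0],"jaw":0.38},{"slide":[0,0,0],"angular":[0,0,0],"jaw":0.38}])

```text
time_s: 35.2
tool_pos: [0.6291, 0.2206, 0.1542]
tool_rot: [179.9, 5.0, -179.9]
force: [0.7, 0.6, 5.1]
grip_width: 0.0402
grasp_force: 21.8
```

```bash
python3 uvw.py j
```

```text
base uvw mm [ 4.9746  0.0456 18.8913] axis [ 1.      0.0027 -0.0018] F uvw [ 0.5956 -0.5723  5.1067] grip 0.040203381041358045
```

Emit:
step_arm(rows=[{"slide":[0,0,0],"angular":[0,0,0],"jaw":0.48},{"slide":[0,0,0],"angular":[0,0,0],"jaw":0.5},{"slide":[0,0,0],"angular":[0,0,0],"jaw":0.54},{"slide":[0,0,0],"angular":[0,0,0],"jaw":0.58},{"slide":[0,0,0],"angular":[0,0,0],"jaw":0.58}])

```text
time_s: 35.83
tool_pos: [0.6283, 0.22, 0.1529]
tool_rot: [180.0, 4.8, -179.9]
force: [-0.6, 0.8, -0.5]
grip_width: 0.0502
grasp_force: 0.0
```

Emit:
step_arm(rows=[{"slide":[0,0,-0.03],"angular":[0,0,0],"jaw":0.58},{"slide":[0,0,-0.05],"angular":[0,0,0],"jaw":0.58},{"slide":[0,0,-0.08],"angular":[0,0,0],"jaw":0.58},{"slide":[0,0,-0.09],"angular":[0,0,0],"jaw":0.58},{"slide":[-0.05,0,-0.08],"angular":[0,0,0],"jaw":0.58},{"slide":[0.09,-0.05,-0.04],"angular":[0,0,0],"jaw":0.58},{"slide":[0.1,-0.08,0],"angular":[0,0,0],"jaw":0.58},{"slide":[0.1,-0.08,0],"angular":[0,0,0],"jaw":0.58},{"slide":[0.08,-0.08,0],"angular":[0,0,0],"jaw":0.58}])

```text
time_s: 36.95
tool_pos: [0.4544, 0.0754, 0.3253]
tool_rot: [179.9, 5.0, -179.8]
force: [-0.3, -1.7, 0.9]
grip_width: 0.0504
grasp_force: 0.0
```

```bash
python3 - <<'E'
from ik import *
p,R,o=now();print(p,o["time_s"],np.round(o["qpos"]),np.round(o["joint_velocities"],1))
t=env.read_camera("top")[:,:,::-1];c=env.read_camera("side")[:,:,::-1];cv2.imwrite("pics/t10.png",t);cv2.imwrite("pics/s10.png",c)
a=cv2.resize(c[150:400,225:425],None,fx=2.4,fy=2.4)[:600];b=cv2.resize(t[165:300,180:305],None,fx=2.5,fy=2.5)[:,:312]
d=cv2.resize(t[170:290,350:480],None,fx=2,fy=2)
im=np.zeros((600,800,3),np.uint8);im[:,:480]=a;im[:b.shape[0],482:482+b.shape[1]]=b;im[340:340+d.shape[0],482:482+d.shape[1]]=d
cv2.imwrite("pics/v10.png",im)
E
```

```text
[0.45438988 0.07537353 0.32528815] 36.95 [-10. -10.  -3. 102.   0.  83.  77.] [ 14.8 -47.2  15.8  44.2  -3.6   1.2  30.4]
```

Emit:
step_arm(rows=[{"slide":[0,0,0],"angular":[0,0,0],"jaw":0.58},{"slide":[0,0,0],"angular":[0,0,0],"jaw":0.58}])

```text
time_s: 37.3
tool_pos: [0.4568, 0.0776, 0.3246]
tool_rot: [179.9, 4.9, -179.8]
force: [-0.1, -0.2, -0.3]
grip_width: 0.0507
grasp_force: 0.0
```

```bash
python3 - <<'E'
from ik import *
p,R,o=now();print(p,o["time_s"],proj("side",p),proj("top",p),"rack",proj("side",pt(Q,0,.09,0,.02)),proj("top",pt(Q,0,.09,0,.02)))
t=env.read_camera("top")[:,:,::-1];c=env.read_camera("side")[:,:,::-1];cv2.imwrite("pics/t10.png",t);cv2.imwrite("pics/s10.png",c)
a=cv2.resize(c[150:400,225:425],None,fx=2.4,fy=2.4)[:600];b=cv2.resize(t[165:300,180:305],None,fx=2.5,fy=2.5)[:,:312]
d=cv2.resize(t[170:290,350:480],None,fx=2,fy=2)
im=np.zeros((600,800,3),np.uint8);im[:,:480]=a;im[:b.shape[0],482:482+b.shape[1]]=b;im[340:340+d.shape[0],482:482+d.shape[1]]=d
cv2.imwrite("pics/v10.png",im)
for n,im_ in(("top",t),("side",c)):
    i0=cv2.imread(f"pics/{n}0.png").astype(int)
    for nm,X in(("shaker",[.4936,.0411,.13]),("garlic",[.4921,-.0933,.12]),("timer",[.715,-.0735,.12]),("plate edge",[.70,-.2075,.11])):
        u,v=proj(n,X)[0].astype(int);print(n,nm,np.abs(i0[v-14:v+14,u-14:u+14]-im_[v-14:v+14,u-14:u+14]).mean().round(1))
E
```

```text
[0.45675663 0.07758661 0.32459175] 37.3 [[222.4679265  136.64096737]] [[263.81902568 309.71612613]] rack [[314.46264167 190.71116975]] [[248.87649347 221.99146991]]
top shaker 14.6
top garlic 9.4
top timer 10.5
top plate edge 11.0
side shaker 2.3
side garlic 2.0
side timer 2.0
side plate edge 1.8
```

View pics/v10.png

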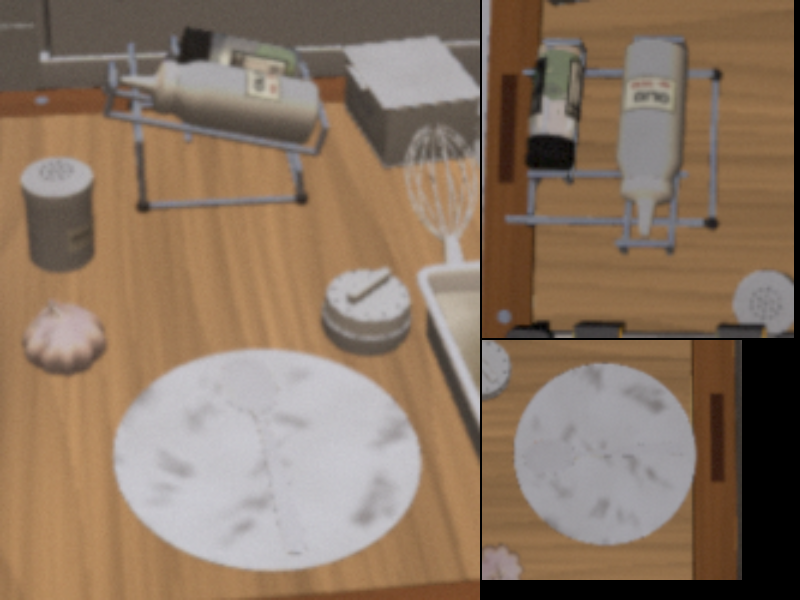

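The final picture shows the spoon on the plate. The bottle lies in the long bay and the jar in the short one, each with its base at the low end and between its loops. The shaker, garlic and timer have not moved, and the gripper is clear of everything.

```bash
python3 -c "
from cell import env
print(env.sign_off())"
```

```text
the job is handed in; nothing more can be done
None
```

The job is handed in at about 37 s: the spoon is on the plate, the bottle and jar lie seated in their bays with bases at the low end, and the shaker, garlic and timer were not moved.

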